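# Pack the tested filter housings and secure the case

## Task

Move every filter housing out of the tester's aluminium catch tray into the grey transport case, each lying flat on the case floor with its head up, while the lid stands open; then shut the clear lid fully and turn both turnbuttons square across its edge to secure it. The housings are thin-walled: grip them gently, with no more than about 25 N, and set them down rather than drop them. Leave the other things on the bench where they are.

Things in the scene. Friction and masses are not known exactly. Their poses are not given: they have to be found in the camera images.
- case: grey case fixed to the bench: 160 (x) x 300 (y) x 95 mm high outside, walls and floor 8 mm thick, inside 144 x 284 mm. Origin: centre of its underside; x points away from the robot towards the lid hinge, y along its 300 mm length, z up. Housings go side by side, lengthwise along x. The turnbuttons stand on its near (-x) rim
- lid (a joint): hinge of the case lid: 0 = shut on the rim, grows as it opens, range 0 to 1.95 rad; 1.6 to 1.85 (upright, leaning back a little) at the start. The hinge is stiff (0.3 N m of friction): the lid stays where it is left and must be pushed all the way down (a few newtons at the edge)
- lid_hinge (a point): middle of the lid's hinge line, on the case's far (+x) rim, 80 mm from the case centre, 95 mm above the case's underside; the hinge line runs along the case's y
- lid_edge (a point): middle of the lid's free edge, on its outer (upper when shut) face, 160 mm from the hinge line. The lid is a clear sheet in a black frame, 160 x 300 x 8 mm; when shut it covers the case to its outer edges, its top 104 mm above the case's underside. x axis: from the free edge to the hinge, z axis: out of the outer face
- left_button (a joint): hinge (vertical axis) of the left (case +y) turnbutton on the case's near rim: 0 = square across the lid edge, at its stop (secured); 1.57 = along the rim, clear of the lid. Grows counter-clockwise seen from above, range 0 to 1.7, 1.38 to 1.65 at the start. 0.08 N m of friction; stays where left. Below about 1.3 its bar blocks an open lid
- left_button_grip (a point): point on the left turnbutton's axis, 135 mm above the case's underside, for the TCP when pinching the fin; x along the bar, turning with it. An aluminium bar 76 x 16 x 8 mm pivoted at its middle, with an upright fin 60 mm long, 10 mm thick, 26 mm high along its top; fin top 5 mm above this point, bar top 21 mm below. Axis 17 mm outside the lid's near edge
- right_button (a joint): hinge (vertical axis) of the right (case -y) turnbutton on the case's near rim: 0 = square across the lid edge, at its stop (secured); 1.57 = along the rim, clear of the lid. Grows counter-clockwise seen from above, range 0 to 1.7, 1.38 to 1.65 at the start. 0.08 N m of friction; stays where left. Below about 1.3 its bar blocks an open lid
- right_button_grip (a point): point on the right turnbutton's axis, 135 mm above the case's underside, for the TCP when pinching the fin; x along the bar, turning with it. An aluminium bar 76 x 16 x 8 mm pivoted at its middle, with an upright fin 60 mm long, 10 mm thick, 26 mm high along its top; fin top 5 mm above this point, bar top 21 mm below. Axis 17 mm outside the lid's near edge
- tray: aluminium catch tray fixed to the bench, 170 (x) x 360 (y) x 35 mm high, walls and floor 5 mm thick. Origin: centre of its underside; the housings lie across it, roughly along its x
- filter1: inline filter housing (None = absent in this run), in the tray at the start: 110 x 44 x 44 mm, 0.16 kg, two white 44 mm square end caps, clear 40 mm round barrel, and on its middle a black head 24 x 24 mm, from 44 to 76 mm above the underside, to pinch from above along x or y. Origin: centre of the underside; x along its length, z up through the head
- filter2: inline filter housing (None = absent in this run), in the tray at the start: 110 x 44 x 44 mm, 0.16 kg, two white 44 mm square end caps, clear 40 mm round barrel, and on its middle a black head 24 x 24 mm, from 44 to 76 mm above the underside, to pinch from above along x or y. Origin: centre of the underside; x along its length, z up through the head
- filter3: inline filter housing (None = absent in this run), in the tray at the start: 110 x 44 x 44 mm, 0.16 kg, two white 44 mm square end caps, clear 40 mm round barrel, and on its middle a black head 24 x 24 mm, from 44 to 76 mm above the underside, to pinch from above along x or y. Origin: centre of the underside; x along its length, z up through the head
- filter4: inline filter housing (None = absent in this run), in the tray at the start: 110 x 44 x 44 mm, 0.16 kg, two white 44 mm square end caps, clear 40 mm round barrel, and on its middle a black head 24 x 24 mm, from 44 to 76 mm above the underside, to pinch from above along x or y. Origin: centre of the underside; x along its length, z up through the head
- filter5: inline filter housing (None = absent in this run), in the tray at the start: 110 x 44 x 44 mm, 0.16 kg, two white 44 mm square end caps, clear 40 mm round barrel, and on its middle a black head 24 x 24 mm, from 44 to 76 mm above the underside, to pinch from above along x or y. Origin: centre of the underside; x along its length, z up through the head
- screwdriver: loose screwdriver, less than 40 mm high, lying on the bench beyond the middle; not part of the job
- wrench: loose wrench, less than 20 mm high, lying on the right of the bench; not part of the job
- tape_roll: loose cardboard roll, 90 mm across, 24 mm high, lying flat between the case and the tray; not part of the job
- spray_bottle: loose white bottle, 60 mm in diameter, 150 mm tall, standing beyond the tray; not part of the job
- grease_jar: loose amber jar, 70 mm in diameter, 60 mm tall, beyond the tray; not part of the job
- mains_plug: loose black mains plug, 45 x 40 x 24 mm, beyond the case; not part of the job
Things that resemble listed ones, but are neither listed nor needed, are in the scene too. What is shaped like the filter4 but orange is not meant. What is shaped like the filter2 but green is not meant.

How it is judged (in metres and radians):
On the way, in this order (a step that is already met when the one before it is completed fails the run):
1. every housing lies flat in the case, head up, with the lid still open (x of filter1 in the frame of case between -0.05 and 0.05 m and y of filter1 in the frame of case between -0.135 and 0.135 m and z of each of filter1, filter2, filter3, filter4, filter5 in the frame of case below 0.02 m and angle between each of filter1, filter2, filter3, filter4, filter5's own z axis and vertical below 0.17 rad and x of filter2 in the frame of case between -0.05 and 0.05 m and y of filter2 in the frame of case between -0.135 and 0.135 m and x of filter3 in the frame of case between -0.05 and 0.05 m and y of filter3 in the frame of case between -0.135 and 0.135 m and x of filter4 in the frame of case between -0.05 and 0.05 m and y of filter4 in the frame of case between -0.135 and 0.135 m and x of filter5 in the frame of case between -0.05 and 0.05 m and y of filter5 in the frame of case between -0.135 and 0.135 m and value of joint lid above 1 rad), for 0.2 s.
2. the lid is shut over the housings (x of filter1 in the frame of case between -0.05 and 0.05 m and y of filter1 in the frame of case between -0.135 and 0.135 m and z of each of filter1, filter2, filter3, filter4, filter5 in the frame of case below 0.02 m and angle between each of filter1, filter2, filter3, filter4, filter5's own z axis and vertical below 0.17 rad and x of filter2 in the frame of case between -0.05 and 0.05 m and y of filter2 in the frame of case between -0.135 and 0.135 m and x of filter3 in the frame of case between -0.05 and 0.05 m and y of filter3 in the frame of case between -0.135 and 0.135 m and x of filter4 in the frame of case between -0.05 and 0.05 m and y of filter4 in the frame of case between -0.135 and 0.135 m and x of filter5 in the frame of case between -0.05 and 0.05 m and y of filter5 in the frame of case between -0.135 and 0.135 m and value of joint lid below 0.04 rad), for 0.2 s.
3. both turnbuttons are square across the lid edge (all of step 2 and value of joint each of left_button, right_button below 0.2 rad), for 0.2 s.
At the end, for the whole second after the job is handed in: every housing present lies at rest on the case floor, head up (within 10 degrees, underside within 12 mm of the floor, inside the walls); the lid is shut (under 0.04 rad); both turnbuttons are across the lid edge (under 0.2 rad from square) (all of step 3 and linear speed of each of filter1, filter2, filter3, filter4, filter5 below 0.03 m/s); the robot touches nothing.
It fails at once if a housing is squeezed with more than 50 N a finger (100 N over both) (contact force between the fingers and filter1 above 100 N or contact force between the fingers and filter2 above 100 N or contact force between the fingers and filter3 above 100 N or contact force between the fingers and filter4 above 100 N or contact force between the fingers and filter5 above 100 N).
It fails at once if a housing is rammed into the case (contact force over 80 N) (contact force between case and filter1 above 80 N or contact force between case and filter2 above 80 N or contact force between case and filter3 above 80 N or contact force between case and filter4 above 80 N or contact force between case and filter5 above 80 N).
It fails at once if a housing is dropped: falls faster than 0.7 m/s out of the fingers (a drop of about 40 mm or more) ((linear speed of filter1 above 0.7 m/s and contact force between the fingers and filter1 below 0.5 N and height (world z) of filter1 above 0.02 m) or (linear speed of filter2 above 0.7 m/s and contact force between the fingers and filter2 below 0.5 N and height (world z) of filter2 above 0.02 m) or (linear speed of filter3 above 0.7 m/s and contact force between the fingers and filter3 below 0.5 N and height (world z) of filter3 above 0.02 m) or (linear speed of filter4 above 0.7 m/s and contact force between the fingers and filter4 below 0.5 N and height (world z) of filter4 above 0.02 m) or (linear speed of filter5 above 0.7 m/s and contact force between the fingers and filter5 below 0.5 N and height (world z) of filter5 above 0.02 m)).
It fails at once if another thing on the bench is moved more than 40 mm (distance of any of screwdriver, wrench, tape_roll, spray_bottle, grease_jar, mains_plug from where it was at the start of the episode above 0.04 m).
Of filter1, filter2, filter3, filter4, filter5 only 3 to 5 are there at a start; the rules pass over those that are not, and their reading is None.
At some moment in a run one of filter1, filter2, filter3, filter4, filter5 may be knocked a few centimetres aside while the robot is not near it.
It also fails if it takes over 210 s, if anything falls off the work surface, if the arm or the gripper's body presses on something with over 40 N, if the wrist force passes 120 N, or if a joint passes its speed limit or range.

## Robot

A 6-joint arm with a two-finger parallel gripper is mounted at the origin on the work surface. World frame = base frame: x ahead of the robot, y to its left, z up, the work surface at z = 0. Lengths are in mm, angles in rad, forces in N, time in s.
With the tool pointing down it reaches from about 375 to 750 mm from the base axis. Payload 9 kg.
Tool frame: the origin (TCP) lies between the finger pads, 19 mm behind the fingertips; this is the grasp point; z points along the fingers, y is the line along which they close (so a half turn about z gives the same grasp; the last joint's range is limited). The gripper opens to 85 mm and grips with 20 to 120 N. Pads are 22 mm wide; open, the fingers measure 114 mm over their backs; the gripper's body (76 mm by 85 mm) begins 54 mm behind the grasp point. The pads swing forward as they close: fully open they stand 13 mm farther back than shut.
Start: joints at [-0.218, 0.104, 0.097, 1.564, 0, 1.353], TCP at [600.029, 0.003, 250.031] pointing down, gripper open.
Joint ranges: [-2.99, 2.99], [-0.84, 1.86], [-1.1, 1.16], [-1.84, 2.11], [-1.51, 1.56], [-3.14, 3.14]. Speed limits (rad/s): [2.22, 2.22, 2.57, 3.14, 3.14, 3.14].

## Interface

Orientations are given as a unit quaternion [x, y, z, w].
In Python, from cell import env gives the robot as it stands.
- The arm moves only by the tool apply_moves, never from a script. Its argument "series" is text: rows parted by semicolons, each of 4 numbers parted by spaces: the shift along the tool's x, y, z in m, then the turn about the tool's z in rad. A call has exactly 5 rows; each row is the pose to reach, as a shift and turn from the pose commanded when the call began, along the tool's axes at that moment; what a row does not reach only later rows make up. A row lasts 1/12 s, in which the tool goes at most 41.7 mm and 7.16 degrees, less where a joint would pass 70% of its speed; a pose out of reach is approached as far as the arm can. A call with a gripper value outside its range is refused whole. "gripper" is the opening, from 0 (shut) to 1 (fully open), set as the call begins (left out, the last holds). The fingers move at their own pace and stop on an object; "newtons" is the grip in N (left out, the last holds). Time passes only in rows, so rows that repeat a pose let the fingers close, or fill a call up. It gives the time, the measured TCP pose, the force, the opening and the grip force at its end, in the units of the state.
- env.sense(): the state, without advancing time (a new reading comes with each control period).
- env.snapshot(name): name is "scene" or "side" or "wrist"; returns the picture (400x640x3 uint8, red, green, blue); there is no depth.
- env.calibration(name): a dict with "vfov" (degrees; the focal length in pixels is half the picture's height over the tangent of half this angle, whatever the lens; pixels are square), "cx", "cy" (the principal point, pixels), "R" (3x3) and "t" (3): a world point X has camera coordinates R X + t. Camera axes: x right, y down, z forward; pixel columns grow to the right and rows downward; lengths in mm; the calibration is good to about 2 mm. A picture is of the moment at which its call begins: read the wrist's pose just before it. calibration takes no time and is no camera call; for the wrist camera it gives the pose at the moment of the call.
- env.sign_off(): hands the job in; it is judged then, once.
The state is a dict: "time_s": time; "q": joint angles; "qd": joint speeds; "effort": joint torques, N m; "tcp_pos": TCP position; "tcp_rot": TCP orientation; "wrist_force": force on the tool from outside, world axes, zero at the start; "torque": the same for the moment, N m; "grip_width": opening from 0.0 (shut) to 1.0 (fully open); "gripper_force": force on a finger pad.
Only numpy, scipy, OpenCV 4.12 (cv2) and the standard library are available. Lean on these libraries where they do the work, as an engineer would, in place of code of your own. Each camera call takes 0.05 s, during which the arm holds its last target. There are 200 camera calls.

## Working session

There is one attempt and no reset: what is moved stays moved. The work goes in short steps, Python scripts to look and compute and a tool call to move; the robot and the scene stay as the last step left them, time stands still between calls to the robot, and variables do not carry over. Pictures are saved under pics/ and viewed, at most 14 in all, crops included, and the job is handed in when it is done.

Besides the shell and the picture viewer there is one more tool, called after "Emit:" by a JSON object that holds its "api" and its "payload". apply_moves: Moves the arm, as the interface text tells. Its arguments: {"type":"object","properties":{"series":{"type":"string"},"gripper":{"type":"number"},"newtons":{"type":"number"}},"required":["series"]}

```bash
ls; mkdir -p pics
python3 - <<'E'
from cell import env
import cv2,numpy as np
s=env.sense();print(s)
for n in("scene","side","wrist"):
    c=env.calibration(n);im=env.snapshot(n);cv2.imwrite(f"pics/{n}0.png",im[:,:,::-1]);print(n,c)
E
```

```text
pics
{'time_s': 0.0, 'q': array([-2.17669658e-01,  1.04700733e-01,  9.64556365e-02,  1.56391116e+00,
        1.63667654e-05,  1.35311098e+00]), 'qd': array([-0.00148148,  0.00029989, -0.00243865, -0.00027502, -0.00145431,
       -0.00043115]), 'effort': array([ 7.03431251e-04, -5.56934094e+01,  5.03644359e+01,  1.70058967e-02,
       -2.22691165e-04, -8.28643181e-07]), 'tcp_pos': array([5.99682930e+02, 1.02637968e-01, 2.49213975e+02]), 'tcp_rot': array([ 7.07101073e-01,  7.07112162e-01, -3.58726055e-04, -5.77699284e-04]), 'wrist_force': array([ 0.30394833, -0.3145718 , -0.02084485]), 'torque': array([ 0.01031292, -0.01536679, -0.01818389]), 'gripper_force': 0.0, 'grip_width': 0.9950004287241413}
scene {'vfov': 56.01640429257363, 'cx': 314.33936491950914, 'cy': 203.4539890053583, 'R': array([[ 0.39552603,  0.91826931,  0.01845614],
       [ 0.60081743, -0.24348674, -0.76140175],
       [-0.69467804,  0.31224298, -0.64801755]]), 't': array([-162.9071521 , -258.16000641, 1648.94376538])}
side {'vfov': 53.354955034278575, 'cx': 314.6867548532661, 'cy': 204.54323023802615, 'R': array([[-0.99487267, -0.10058977,  0.01049124],
       [-0.06341457,  0.53963705, -0.83950607],
       [ 0.07878427, -0.83586694, -0.54324901]]), 't': array([ 516.87880668,  131.86025165, 1329.41283726])}
wrist {'vfov': 61.32337015092473, 'cx': 327.2918728140708, 'cy': 203.99287932050748, 'R': array([[ 9.99998368e-01, -3.44884276e-04, -1.77370536e-03],
       [ 2.02056883e-04, -9.54115525e-01,  2.99438682e-01],
       [-1.79559152e-03, -2.99438551e-01, -9.54113898e-01]]), 't': array([-599.61450249,  -39.97135739,  379.72612983])}
```

View pics/scene0.png

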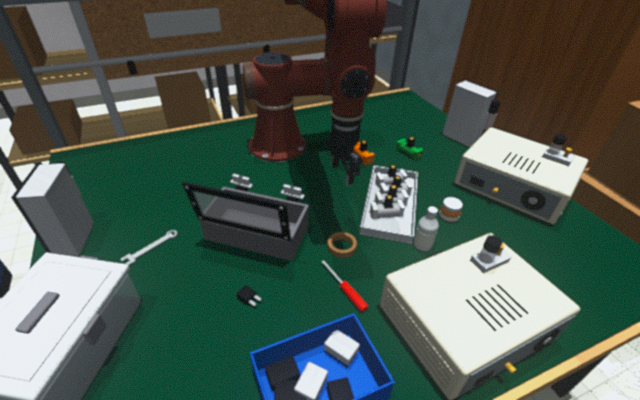

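View pics/side0.png

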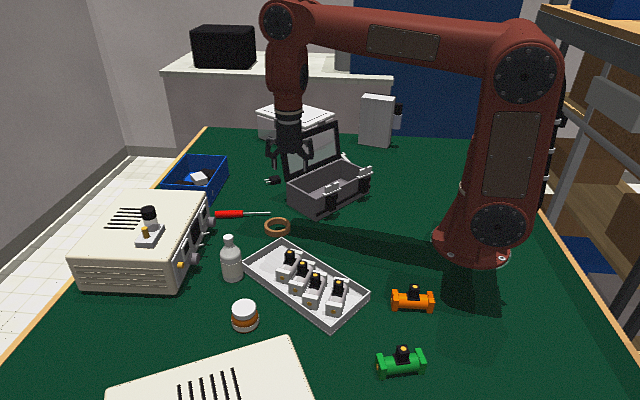

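View pics/wrist0.png

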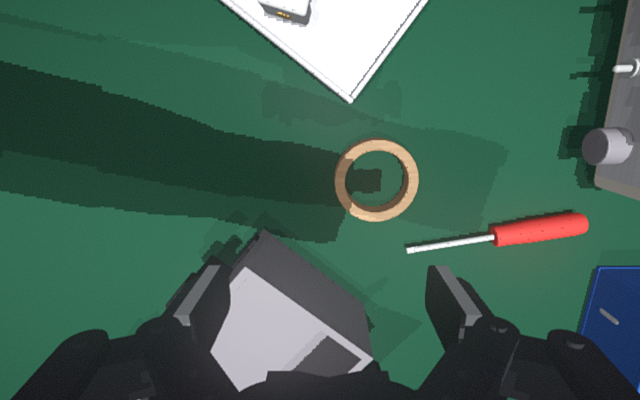

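Scene view: four white/clear housings with black heads in the tray (side view heads about (290,257), (304,267), (315,279), (338,288)). Lookalikes: orange at side (413,298), green at (402,360), and fittings on the instruments at (149,222). The case is at side (325,185) with its lid upright. The wrist view shows the tape roll (377,180), a tray corner (350,100) and a case corner (262,232).

```bash
cat > h.py <<'E'
import numpy as np,cv2
from cell import env
def ray(c,u,v):
    f=200/np.tan(np.radians(c["vfov"])/2); R=np.array(c["R"]);t=np.array(c["t"])
    d=R.T@np.array([(u-c["cx"])/f,(v-c["cy"])/f,1]); return -R.T@t,d/np.linalg.norm(d)
def onz(c,p,z):
    o,d=ray(c,*p); return o+d*(z-o[2])/d[2]
def tri(obs):  # [(calib,(u,v)),...] -> point, rms miss
    A=np.zeros((3,3));b=np.zeros(3);L=[]
    for c,p in obs:
        o,d=ray(c,*p);P=np.eye(3)-np.outer(d,d);A+=P;b+=P@o;L.append((P,o))
    x=np.linalg.solve(A,b); return x,[float(np.linalg.norm(P@(x-o))) for P,o in L]
def proj(c,X):
    f=200/np.tan(np.radians(c["vfov"])/2); q=np.array(c["R"])@X+c["t"]; return c["cx"]+f*q[0]/q[2],c["cy"]+f*q[1]/q[2]
def snap(n,name):
    c=env.calibration(n); im=env.snapshot(n); cv2.imwrite(f"pics/{name}.png",im[:,:,::-1]); np.save(f"pics/{name}.npy",np.array([c],dtype=object),allow_pickle=True); return c,im
E
python3 - <<'E'
from h import *
np.set_printoptions(precision=1,suppress=True)
C={n:env.calibration(n) for n in("scene","side","wrist")}
for nm,pts in(("side",[(243,262),(287,238),(370,296),(330,332)]),("scene",[(375,165),(418,170),(410,240),(361,230)])):
    P=[onz(C[nm],p,35) for p in pts];print(nm,*P,[np.linalg.norm(P[i]-P[i-1]) for i in range(4)])
for p in((290,257),(304,267),(315,279),(338,288)):print('head',onz(C["side"],p,70))
print('tape',onz(C['scene'],(343,244),12),onz(C['side'],(277,226),12),onz(C['wrist'],(377,180),12))
print('traycorner w',onz(C['wrist'],(350,100),35))
print('case corner w',onz(C['wrist'],(262,232),95),'buttons',[onz(C['side'],p,120) for p in((347,165),(362,185))],[onz(C['scene'],p,120) for p in((240,180),(291,190))])
E
```

```text
side [713.8 212.1  35. ] [601.8  81.7  35. ] [338.  309.1  35. ] [437.6 440.9  35. ] [np.float64(358.62042880121544), np.float64(171.89153320132962), np.float64(348.3063121144248), np.float64(165.1777319923869)]
scene [339.7 290.6  35. ] [431.7 429.2  35. ] [737.8 183.3  35. ] [640.7  63.   35. ] [np.float64(377.3132298768479), np.float64(166.3692712525951), np.float64(392.56230185353616), np.float64(154.60821526427233)]
head [570.8 214.2  70. ]
head [525.  252.4  70. ]
head [489.4 297.   70. ]
head [425.5 324.1  70. ]
tape [654.8  -6.6  12. ] [652.4 -10.8  12. ] [654.3 -10.4  12. ]
traycorner w [621.5  73.6  35. ]
case corner w [541.9 -38.1  95. ] buttons [array([ 424.5, -291.5,  120. ]), array([ 366.5, -143.1,  120. ])] [array([ 352.4, -245.8,  120. ]), array([ 465.8, -107.7,  120. ])]
```

Emit:
{"api": "apply_moves", "payload": {"series": "0.04 -0.01 0 0; 0.08 -0.02 0 0; 0.12 -0.03 0 0; 0.16 -0.04 0 0; 0.2 -0.05 0 0", "gripper": 1, "newtons": 20}}

```text
time_s: 0.57
tcp_pos: [549.2, 201.6, 249.8]
tcp_rot: [0.707, 0.707, -0.0, -0.0]
wrist_force: [1.8, -0.7, 0.4]
grip_width: 0.999
gripper_force: 0.0
```

Emit:
{"api": "apply_moves", "payload": {"series": "0.035 -0.01 0 0; 0.06 -0.02 0 0; 0.08 -0.02 0 0; 0.08 -0.02 0 0; 0.08 -0.02 0 0"}}

```text
time_s: 0.98
tcp_pos: [529.6, 280.7, 249.6]
tcp_rot: [0.706, 0.708, -0.0, -0.0]
wrist_force: [0.2, -0.7, 0.4]
grip_width: 0.999
gripper_force: 0.0
```

Run:
```python
from h import *
print(env.sense()["tcp_pos"]); c,im=snap("wrist","tray1")
```

```text
[529.646755   280.68028466 249.62851212]
```

View pics/tray1.png

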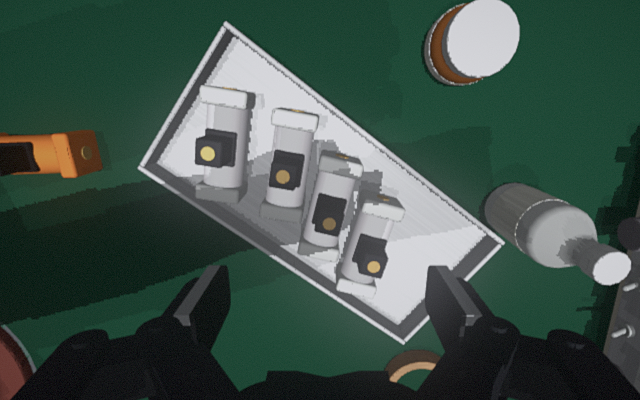

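Tray view: four housings, with yellow dots on the head tops at (208,153), (283,177), (329,224) and (374,267). The orange lookalike is outside the tray on the left, and the bottle and jar are to the right. I'll take a second view from a shifted place, then go to the case.

Emit:
{"api": "apply_moves", "payload": {"series": "-0.04 0 -0.02 0; -0.08 0 -0.04 0; -0.1 0 -0.05 0; -0.1 0 -0.05 0; -0.1 0 -0.05 0"}}

```text
time_s: 1.45
tcp_pos: [530.8, 177.7, 300.9]
tcp_rot: [0.709, 0.706, 0.001, 0.001]
wrist_force: [0.2, 0.6, 0.5]
grip_width: 0.997
gripper_force: 0.0
```

```bash
cat >> h.py <<'E'
def load(name): return np.load(f"pics/{name}.npy",allow_pickle=True)[0],cv2.imread(f"pics/{name}.png")
def dots(im):  # yellow dots on black heads (bgr)
    hsv=cv2.cvtColor(im,cv2.COLOR_BGR2HSV); m=cv2.inRange(hsv,(15,70,90),(32,255,255))
    n,_,st,ce=cv2.connectedComponentsWithStats(m); return [(round(float(ce[i][0]),1),round(float(ce[i][1]),1),int(st[i][4])) for i in range(1,n) if st[i][4]>25]
E
python3 - <<'E'
from h import *
print(env.sense()["tcp_pos"]); c,im=snap("wrist","tray2")
for n in("tray1","tray2"):
    c,im=load(n);print(n,dots(im))
    for p in dots(im):print(np.round(onz(c,p[:2],81),1))
E
```

```text
[530.79500412 177.65697308 300.93944402]
tray1 [(63.8, 155.5, 273), (45.0, 155.4, 356), (82.7, 153.1, 33), (207.2, 153.2, 176), (282.3, 176.3, 158), (329.0, 223.5, 129), (373.1, 266.5, 128), (411.3, 369.0, 310)]
[300.4 307.9  81. ]
[284.1 307.9  81. ]
[317.3 310.   81. ]
[425.5 310.1  81. ]
[489.9 289.7  81. ]
[531.4 245.1  81. ]
[574.1 200.9  81. ]
[620.3  78.5  81. ]
tray2 [(211.6, 33.1, 178), (75.2, 50.9, 324), (2.5, 48.5, 82), (57.4, 50.9, 347), (92.5, 52.0, 29), (282.5, 57.0, 173), (326.8, 106.2, 148), (369.2, 151.2, 136), (402.7, 298.6, 819)]
[425.4 310.5  81. ]
[296.4 296.   81. ]
[229.1 298.4  81. ]
[279.8 296.1  81. ]
[312.3 295.   81. ]
[489.8 289.9  81. ]
[531.2 245.3  81. ]
[574.2 201.1  81. ]
[619.1  28.4  81. ]
```

Emit:
{"api": "apply_moves", "payload": {"series": "-0.04 0 0 0; -0.08 0 0 0; -0.12 0 0 0; -0.16 0 0 0; -0.2 0 0 0"}}

```text
time_s: 1.92
tcp_pos: [529.5, -21.0, 299.0]
tcp_rot: [0.707, 0.708, -0.0, -0.001]
wrist_force: [1.2, -0.6, -1.1]
grip_width: 1.001
gripper_force: 0.0
```

Emit:
{"api": "apply_moves", "payload": {"series": "-0.04 -0.01 0 0; -0.08 -0.02 0 0; -0.12 -0.03 0 0; -0.16 -0.035 0 0; -0.18 -0.035 0 0"}}

```text
time_s: 2.33
tcp_pos: [493.9, -203.2, 298.8]
tcp_rot: [0.708, 0.706, -0.0, -0.0]
wrist_force: [0.3, 0.8, 0.7]
grip_width: 0.997
gripper_force: 0.0
```

Emit:
{"api": "apply_moves", "payload": {"series": "0 0 0 0; 0 0 0 0; 0 0 0 0; 0 0 0 0; 0 0 0 0"}}

```text
time_s: 2.75
tcp_pos: [495.3, -198.8, 300.0]
tcp_rot: [0.706, 0.708, 0.0, -0.0]
wrist_force: [0.0, 0.2, 0.3]
grip_width: 0.999
gripper_force: 0.0
```

Run:
```python
from h import *
print(env.sense()["tcp_pos"]); c,im=snap("wrist","case1")
```

```text
[ 495.30395734 -198.78321573  299.97433496]
```

View pics/case1.png

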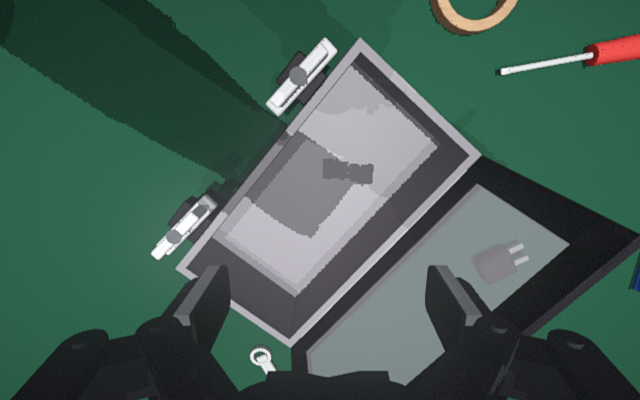

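Case view: outer rim corners at about (361,39), (479,155), (290,346) and (177,267). The turnbuttons stand along the near rim at (301,77) and (184,227). The lid is open at lower right and the case is empty. Next I'll measure the case and zoom in on the housings for yaw.

Run:
```python
from h import *
np.set_printoptions(precision=1,suppress=True)
c,im=load("case1"); cw=c
g=cv2.cvtColor(im,cv2.COLOR_BGR2GRAY)
pts=np.float32([(361,39),(479,155),(290,346),(177,267)]).reshape(-1,1,2)
ref=cv2.cornerSubPix(g,pts.copy(),(4,4),(-1,-1),(3,50,.01)).reshape(-1,2);print(ref)
for S in(pts.reshape(-1,2),ref):
    P=np.array([onz(c,p,95) for p in S]);print(P,[np.linalg.norm(P[i]-P[i-1]) for i in range(4)],P.mean(0), np.degrees(np.arctan2(*(P[1]-P[0])[1::-1])),np.degrees(np.arctan2(*(P[0]-P[3])[1::-1])))
g0=cv2.imread("pics/wrist0.png",0)
q=cv2.cornerSubPix(g0,np.float32([[[262,232]]]),(4,4),(-1,-1),(3,50,.01))[0,0]
import json
R=np.array([[ 9.99998368e-01, -3.44884276e-04, -1.77370536e-03],[ 2.02056883e-04, -9.54115525e-01,  2.99438682e-01],[-1.79559152e-03, -2.99438551e-01, -9.54113898e-01]])
c0=dict(cw,R=R,t=np.array([-599.61450249,  -39.97135739,  379.72612983]))
print("corner tri",q,tri([(c0,q),(cw,ref[0])]),tri([(c0,(262,232)),(cw,(361,39))]))
c,im=load("tray1")
cv2.imwrite("pics/crop1.png",cv2.resize(im[75:305,180:420],None,fx=2.5,fy=2.5,interpolation=cv2.INTER_CUBIC))
```

```text
[[359.6  36.7]
 [481.4 154.5]
 [290.2 347.5]
 [174.6 268.4]]
[[ 525.2  -73.5   95. ]
 [ 643.7 -176.3   95. ]
 [ 451.9 -402.1   95. ]
 [ 332.5 -298.7   95. ]] [np.float64(296.39251623382734), np.float64(156.8948950218303), np.float64(296.2238122285576), np.float64(157.94000973580216)] [ 488.3 -237.6   95. ] -40.94188034213266 49.44516129553579
[[ 523.9  -71.7   95. ]
 [ 646.  -175.9   95. ]
 [ 452.1 -404.2   95. ]
 [ 329.7 -300.4   95. ]] [np.float64(300.1049278289466), np.float64(160.5457334111326), np.float64(299.6185092489049), np.float64(160.50625136258395)] [ 487.9 -238.    95. ] -40.466735011120846 49.66577884461447
corner tri [262. 232.] (array([529.1, -62.3,  35.3]), [0.1221581691352878, 0.12215816913534705]) (array([529.8, -63.6,  33.4]), [1.07323293337895, 1.0732329333792403])
```

View pics/crop1.png

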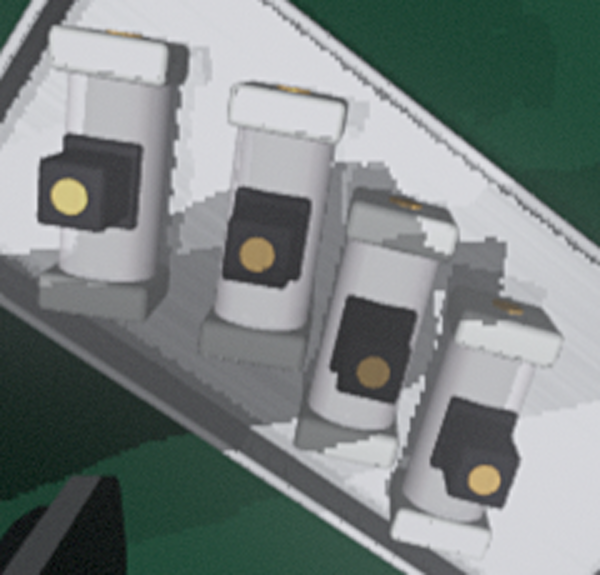

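Run:
```python
from h import *
np.set_printoptions(precision=1,suppress=True)
c,_=load("tray1")
D=[(425.5,310.3),(489.9,289.8),(531.3,245.2),(574.1,201.0)]
for d,(a,b) in zip(D,[((109,55),(92,298)),((288,112),(253,343)),((402,225),(347,440)),((508,335),(440,530))]):
    A,B=[onz(c,(p[0]/2.5+180,p[1]/2.5+75),49) for p in(a,b)]
    print(A,B,(A+B)[:2]/2-d,np.linalg.norm(A-B),np.degrees(np.arctan2(*(A-B)[1::-1])))
s=env.sense();print(s["q"])
```

```text
[434.5 356.7  49. ] [419.3 264.1  49. ] [1.4 0.1] 93.86995969512164 80.68613298706953
[499.6 336.5  49. ] [482.9 245.2  49. ] [1.4 1. ] 92.80879098814134 79.64297460372816
[542.8 293.8  49. ] [520.9 202.   49. ] [0.6 2.7] 94.36229110738284 76.55085034833061
[586.4 248.8  49. ] [561.3 159.   49. ] [-0.2  2.9] 93.26297667724434 74.38267555046481
[-0.6 -0.1  0.   1.7  0.   0.9]
```

```bash
cat > plan.py <<'E'
# each call: end row, tool axes at call start. pose=(x,y,z mm, a=yaw of tool x deg)
import numpy as np
def plan(p,*wps):
    for w in wps:
        a=np.radians(p[3]);d=np.subtract(w[:3],p[:3])/1000
        tx=d[0]*np.cos(a)+d[1]*np.sin(a);ty=d[0]*np.sin(a)-d[1]*np.cos(a)
        print(w,"x %.4f y %.4f z %.4f turn %.4f  rows>=%.1f"%(tx,ty,-d[2],-np.radians(w[3]-p[3]),max(np.linalg.norm(d)/.0417,abs(w[3]-p[3])/7.16)));p=w
C=np.array([487.9,-238.]);ex=np.array([.7615,-.6481]);ey=np.array([.6481,.7615])
def case(x,y): return C+x*ex+y*ey
E
python3 -c "
from plan import *
plan((495,-200,300,90),(530,-5,280,120),(565,160,220,147),(574,201,150,164.4))
for y in(-105,-35,35,105):print(case(0,y))"
```

```text
(530, -5, 280, 120) x 0.1950 y 0.0350 z 0.0200 turn -0.5236  rows>=4.8
(565, 160, 220, 147) x 0.1254 y 0.1128 z 0.0600 turn -0.4712  rows>=4.3
(574, 201, 150, 164.4) x 0.0148 y 0.0393 z 0.0700 turn -0.3037  rows>=2.4
[ 419.8495 -317.9575]
[ 465.2165 -264.6525]
[ 510.5835 -211.3475]
[ 555.9505 -158.0425]
```

Emit:
{"api": "apply_moves", "payload": {"series": "0.039 0.007 0.004 -0.104; 0.078 0.014 0.008 -0.208; 0.117 0.021 0.012 -0.312; 0.156 0.028 0.016 -0.416; 0.195 0.035 0.02 -0.52", "gripper": 0.7}}

```text
time_s: 3.22
tcp_pos: [529.9, -2.5, 280.1]
tcp_rot: [0.499, 0.867, 0.0, 0.0]
wrist_force: [0.8, -0.3, 0.8]
grip_width: 0.703
gripper_force: 0.0
```

Emit:
{"api": "apply_moves", "payload": {"series": "0.025 0.0226 0.012 -0.094; 0.05 0.0452 0.024 -0.188; 0.075 0.0678 0.036 -0.282; 0.1 0.0904 0.048 -0.376; 0.125 0.113 0.06 -0.47"}}

```text
time_s: 3.63
tcp_pos: [565.8, 162.2, 219.6]
tcp_rot: [0.283, 0.959, 0.0, 0.0]
wrist_force: [1.3, -0.9, 0.5]
grip_width: 0.704
gripper_force: 0.0
```

Emit:
{"api": "apply_moves", "payload": {"series": "0.005 0.013 0.02 -0.1; 0.01 0.026 0.04 -0.2; 0.015 0.039 0.06 -0.31; 0.015 0.039 0.07 -0.31; 0.015 0.039 0.07 -0.31"}}

```text
time_s: 4.05
tcp_pos: [573.0, 201.2, 147.2]
tcp_rot: [0.135, 0.991, -0.001, -0.002]
wrist_force: [-1.1, 0.0, -0.6]
grip_width: 0.697
gripper_force: 0.0
```

Run:
```python
from h import *
s=env.sense();print(s["tcp_pos"],s["q"]); 
from scipy.spatial.transform import Rotation as Ro
x=Ro.from_quat(s["tcp_rot"]).apply([1,0,0]);print(np.degrees(np.arctan2(x[1],x[0])))
c,im=snap("wrist","f4a");print(dots(cv2.imread("pics/f4a.png")),proj(c,np.array([574,201,81])))
for p in dots(cv2.imread("pics/f4a.png")):print(onz(c,p[:2],81))
```

```text
[572.99087771 201.20412443 147.1861691 ] [ 1.22710950e-01  1.36889235e-01 -5.39855627e-02  1.38419013e+00
 -1.57298589e-04  3.93841698e-01]
164.46517341370233
[(453.0, 42.2, 536), (341.1, 62.8, 45), (385.8, 143.9, 417), (329.6, 231.1, 161), (98.2, 321.3, 1181)] (np.float64(329.8023698437642), np.float64(231.75896108660893))
[490.01344551 289.89358207  81.        ]
[484.07076916 231.94626111  81.        ]
[531.45160579 245.26395128  81.        ]
[573.55349884 200.99601031  81.        ]
[594.32242693  36.21070248  81.        ]
```

View pics/f4a.png

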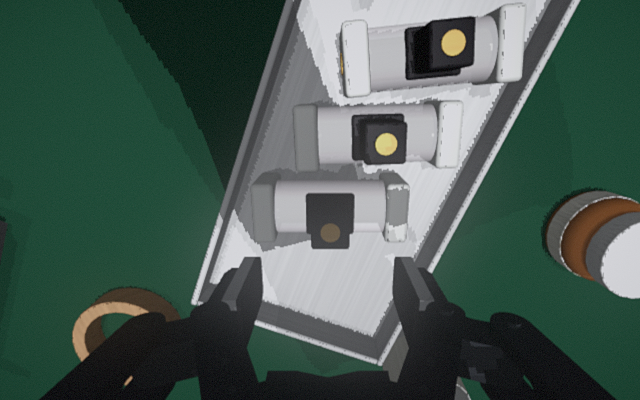

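The close view confirms the choice: the white/clear housing's head dot is at (330,231), where it was predicted, and its axis is level in the picture, so it lines up with the jaws. I'll descend and grasp.

Emit:
{"api": "apply_moves", "payload": {"series": "0 0 0.02 0; 0 0 0.04 0; 0 0 0.06 0; 0 0 0.072 0; 0 0 0.078 0"}}

```text
time_s: 4.52
tcp_pos: [574.6, 199.8, 71.5]
tcp_rot: [0.136, 0.991, -0.0, -0.0]
wrist_force: [-0.7, 0.2, 1.2]
grip_width: 0.702
gripper_force: 0.0
```

Emit:
{"api": "apply_moves", "payload": {"series": "0 0 0 0; 0 0 0 0; 0 0 0 0; 0 0 0 0; 0 0 0 0", "gripper": 0.1, "newtons": 22}}

```text
time_s: 4.93
tcp_pos: [576.0, 200.5, 73.8]
tcp_rot: [0.135, 0.991, 0.0, 0.001]
wrist_force: [0.0, -1.0, 5.7]
grip_width: 0.277
gripper_force: 24.3
```

Emit:
{"api": "apply_moves", "payload": {"series": "0 0 0 0; 0 0 0 0; 0 0 -0.003 0; 0 0 -0.006 0; 0 0 -0.01 0"}}

```text
time_s: 5.35
tcp_pos: [574.5, 200.4, 82.0]
tcp_rot: [0.135, 0.991, -0.0, -0.0]
wrist_force: [-0.5, -0.2, -0.7]
grip_width: 0.274
gripper_force: 23.1
```

```bash
python3 -c "
from plan import *
plan((574,201,82,164.5),(574,201,240,164.5),(520,20,250,190),(465,-150,250,215),(420,-318,250,229.6),(420,-318,100,229.6))"
```

```text
(574, 201, 240, 164.5) x 0.0000 y 0.0000 z -0.1580 turn -0.0000  rows>=3.8
(520, 20, 250, 190) x 0.0037 y -0.1888 z -0.0100 turn -0.4451  rows>=4.5
(465, -150, 250, 215) x 0.0837 y -0.1579 z -0.0000 turn -0.4363  rows>=4.3
(420, -318, 250, 229.6) x 0.1332 y -0.1118 z -0.0000 turn -0.2548  rows>=4.2
(420, -318, 100, 229.6) x -0.0000 y 0.0000 z 0.1500 turn -0.0000  rows>=3.6
```

Emit:
{"api": "apply_moves", "payload": {"series": "0 0 -0.02 0; 0 0 -0.06 0; 0 0 -0.1 0; 0 0 -0.14 0; 0 0 -0.158 0"}}

```text
time_s: 5.77
tcp_pos: [576.0, 200.7, 246.3]
tcp_rot: [0.135, 0.991, 0.001, 0.003]
wrist_force: [0.9, -0.1, -1.4]
grip_width: 0.272
gripper_force: 23.3
```

Emit:
{"api": "apply_moves", "payload": {"series": "0 -0.03 -0.002 -0.08; 0.001 -0.07 -0.004 -0.17; 0.002 -0.11 -0.006 -0.26; 0.003 -0.15 -0.008 -0.35; 0.004 -0.189 -0.01 -0.445"}}

```text
time_s: 6.18
tcp_pos: [519.5, 18.0, 250.3]
tcp_rot: [-0.089, 0.996, -0.0, 0.0]
wrist_force: [0.4, 0.1, -2.4]
grip_width: 0.275
gripper_force: 23.3
```

Emit:
{"api": "apply_moves", "payload": {"series": "0.017 -0.032 0 -0.088; 0.034 -0.064 0 -0.176; 0.05 -0.095 0 -0.262; 0.067 -0.127 0 -0.35; 0.084 -0.158 0 -0.436"}}

```text
time_s: 6.6
tcp_pos: [464.2, -152.2, 250.4]
tcp_rot: [-0.303, 0.953, -0.0, 0.0]
wrist_force: [0.0, -0.6, -1.3]
grip_width: 0.277
gripper_force: 23.3
```

Emit:
{"api": "apply_moves", "payload": {"series": "0.03 -0.026 0 -0.06; 0.06 -0.051 0 -0.12; 0.09 -0.076 0 -0.18; 0.115 -0.097 0 -0.23; 0.133 -0.112 0 -0.255"}}

```text
time_s: 7.02
tcp_pos: [419.0, -321.4, 250.1]
tcp_rot: [-0.42, 0.908, -0.0, -0.0]
wrist_force: [0.8, -0.2, -1.8]
grip_width: 0.279
gripper_force: 23.3
```

Emit:
{"api": "apply_moves", "payload": {"series": "0 0 0.01 0; 0 0 0.03 0; 0 0 0.06 0; 0 0 0.09 0; 0 0 0.1 0"}}

```text
time_s: 7.43
tcp_pos: [419.0, -316.5, 145.6]
tcp_rot: [-0.419, 0.908, 0.003, -0.001]
wrist_force: [-1.3, -0.1, -3.4]
grip_width: 0.276
gripper_force: 23.2
```

Run:
```python
from h import *
s=env.sense();print(s["tcp_pos"],s["q"]); 
from scipy.spatial.transform import Rotation as Ro
x=Ro.from_quat(s["tcp_rot"]).apply([1,0,0]);print(np.degrees(np.arctan2(x[1],x[0])))
c,im=snap("wrist","p1")
```

```text
[ 418.97401513 -316.52328759  145.55783192] [-8.96503372e-01 -1.11625875e-01 -3.07395171e-01  1.38076591e+00
  2.14952439e-04 -1.76157393e+00]
-130.43535159397547
```

View pics/p1.png

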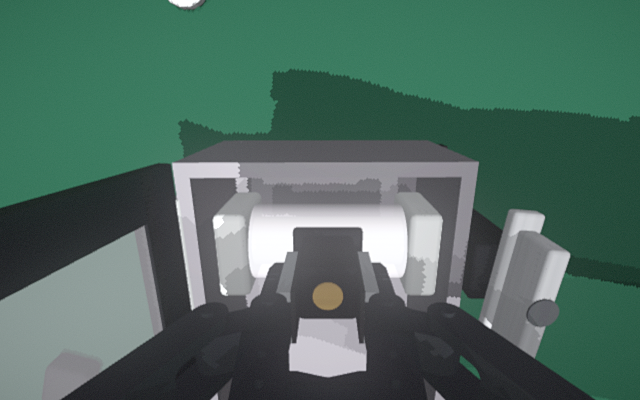

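The picture shows the housing held level, head dot at (328,296). Its caps at 215–440 sit symmetrically between the case walls (190–460), so I'll lower it.

Emit:
{"api": "apply_moves", "payload": {"series": "0 0 0.02 0; 0 0 0.04 0; 0 0 0.056 0; 0 0 0.066 0; 0 0 0.07 0"}}

```text
time_s: 7.9
tcp_pos: [420.2, -318.3, 79.7]
tcp_rot: [-0.419, 0.908, 0.0, -0.0]
wrist_force: [-0.6, -0.2, -2.0]
grip_width: 0.274
gripper_force: 23.3
```

Emit:
{"api": "apply_moves", "payload": {"series": "0 0 0.001 0; 0 0 0.002 0; 0 0 0.003 0; 0 0 0.004 0; 0 0 0.004 0"}}

```text
time_s: 8.32
tcp_pos: [420.7, -319.3, 76.9]
tcp_rot: [-0.419, 0.908, -0.001, 0.0]
wrist_force: [0.7, -0.7, 0.4]
grip_width: 0.276
gripper_force: 23.7
```

Emit:
{"api": "apply_moves", "payload": {"series": "0 0 0 0; 0 0 0 0; 0 0 0 0; 0 0 0 0; 0 0 0 0", "gripper": 0.6}}

```text
time_s: 8.73
tcp_pos: [420.3, -318.8, 76.1]
tcp_rot: [-0.419, 0.908, -0.0, 0.0]
wrist_force: [0.6, 1.0, -0.5]
grip_width: 0.6
gripper_force: 0.0
```

```bash
python3 -c "
from plan import *
plan((420,-318,76,229.5),(420,-318,250,229.5),(465,-150,250,210),(510,20,250,195),(531.4,200,200,180),(531.4,245.3,150,166.5))"
```

```text
(420, -318, 250, 229.5) x -0.0000 y 0.0000 z -0.1740 turn -0.0000  rows>=4.2
(465, -150, 250, 210) x -0.1570 y 0.0749 z -0.0000 turn 0.3403  rows>=4.2
(510, 20, 250, 195) x -0.1240 y 0.1247 z -0.0000 turn 0.2618  rows>=4.2
(531.4, 200, 200, 180) x -0.0673 y 0.1683 z 0.0500 turn 0.2618  rows>=4.5
(531.4, 245.3, 150, 166.5) x 0.0000 y 0.0453 z 0.0500 turn 0.2356  rows>=1.9
```

Emit:
{"api": "apply_moves", "payload": {"series": "0 0 -0.02 0; 0 0 -0.06 0; 0 0 -0.1 0; 0 0 -0.14 0; 0 0 -0.174 0"}}

```text
time_s: 9.15
tcp_pos: [420.3, -318.7, 252.9]
tcp_rot: [-0.419, 0.908, -0.001, 0.0]
wrist_force: [1.1, 0.1, -0.6]
grip_width: 0.603
gripper_force: 0.0
```

Emit:
{"api": "apply_moves", "payload": {"series": "-0.031 0.015 0 0.068; -0.063 0.03 0 0.136; -0.094 0.045 0 0.204; -0.126 0.06 0 0.272; -0.157 0.075 0 0.34"}}

```text
time_s: 9.57
tcp_pos: [465.1, -149.1, 250.2]
tcp_rot: [-0.258, 0.966, -0.0, 0.0]
wrist_force: [1.1, 0.1, -0.1]
grip_width: 0.599
gripper_force: 0.0
```

Emit:
{"api": "apply_moves", "payload": {"series": "-0.025 0.025 0 0.052; -0.05 0.05 0 0.104; -0.075 0.075 0 0.156; -0.1 0.1 0 0.21; -0.124 0.125 0 0.262"}}

```text
time_s: 9.98
tcp_pos: [509.8, 21.6, 250.1]
tcp_rot: [-0.13, 0.992, -0.0, 0.0]
wrist_force: [1.1, -0.5, -0.7]
grip_width: 0.598
gripper_force: 0.0
```

Emit:
{"api": "apply_moves", "payload": {"series": "-0.0135 0.0336 0.01 0.052; -0.027 0.067 0.02 0.104; -0.04 0.101 0.03 0.156; -0.054 0.134 0.04 0.21; -0.067 0.168 0.05 0.262"}}

```text
time_s: 10.4
tcp_pos: [530.6, 201.2, 199.6]
tcp_rot: [0.001, 1.0, -0.0, 0.0]
wrist_force: [0.9, -0.4, 1.0]
grip_width: 0.599
gripper_force: 0.0
```

Emit:
{"api": "apply_moves", "payload": {"series": "0 0.02 0.02 0.09; 0 0.04 0.04 0.18; 0 0.045 0.05 0.236; 0 0.045 0.05 0.236; 0 0.045 0.05 0.236"}}

```text
time_s: 10.82
tcp_pos: [530.1, 244.4, 149.7]
tcp_rot: [0.116, 0.993, -0.0, -0.001]
wrist_force: [-0.3, 0.4, -0.0]
grip_width: 0.601
gripper_force: 0.0
```

```bash
cat > chk.py <<'E'
from h import *
import sys
from scipy.spatial.transform import Rotation as Ro
s=env.sense();x=Ro.from_quat(s["tcp_rot"]).apply([1,0,0]);print(np.round(s["tcp_pos"],1),"a",round(np.degrees(np.arctan2(x[1],x[0])),1))
c,_=snap("wrist",sys.argv[1]);im=cv2.imread(f"pics/{sys.argv[1]}.png")
for p in dots(im):print(p,np.round(onz(c,p[:2],float(sys.argv[2])),1))
E
python3 chk.py f3a 81
```

```text
[530.1 244.4 149.7] a 166.7
(408.8, 14.4, 553) [425.7 310.3  81. ]
(391.2, 147.6, 402) [490.2 289.7  81. ]
(331.5, 227.7, 132) [529.9 245.6  81. ]
(66.5, 360.2, 880) [583.9  42.7  81. ]
```

Emit:
{"api": "apply_moves", "payload": {"series": "0 0 0.02 0; 0 0 0.04 0; 0 0 0.06 0; 0 0 0.072 0; 0 0 0.076 0"}}

```text
time_s: 11.28
tcp_pos: [530.1, 243.5, 72.9]
tcp_rot: [0.117, 0.993, -0.0, -0.001]
wrist_force: [-0.5, -0.2, 0.4]
grip_width: 0.601
gripper_force: 0.0
```

Emit:
{"api": "apply_moves", "payload": {"series": "0 0 0 0; 0 0 0 0; 0 0 0 0; 0 0 0 0; 0 0 0 0", "gripper": 0.1}}

```text
time_s: 11.7
tcp_pos: [531.6, 244.5, 75.7]
tcp_rot: [0.117, 0.993, 0.0, 0.001]
wrist_force: [0.7, -0.7, 6.1]
grip_width: 0.274
gripper_force: 24.6
```

Emit:
{"api": "apply_moves", "payload": {"series": "0 0 0 0; 0 0 -0.01 0; 0 0 -0.03 0; 0 0 -0.06 0; 0 0 -0.086 0"}}

```text
time_s: 12.12
tcp_pos: [530.0, 244.3, 161.5]
tcp_rot: [0.117, 0.993, -0.0, -0.0]
wrist_force: [0.7, -0.4, -1.8]
grip_width: 0.28
gripper_force: 23.6
```

```bash
python3 -c "
from plan import *
plan((531.4,245,160,166.5),(515,70,240,185),(495,-100,250,208),(465.2,-264.7,230,229.5),(465.2,-264.7,90,229.5))"
```

```text
(515, 70, 240, 185) x -0.0249 y -0.1740 z -0.0800 turn -0.3229  rows>=4.6
(495, -100, 250, 208) x 0.0347 y -0.1676 z -0.0100 turn -0.4014  rows>=4.1
(465.2, -264.7, 230, 229.5) x 0.1036 y -0.1314 z 0.0200 turn -0.3752  rows>=4.0
(465.2, -264.7, 90, 229.5) x -0.0000 y 0.0000 z 0.1400 turn -0.0000  rows>=3.4
```

Emit:
{"api": "apply_moves", "payload": {"series": "-0.005 -0.034 -0.016 -0.064; -0.01 -0.07 -0.032 -0.128; -0.015 -0.105 -0.048 -0.192; -0.02 -0.14 -0.064 -0.256; -0.025 -0.174 -0.08 -0.323"}}

```text
time_s: 12.53
tcp_pos: [513.6, 68.0, 241.5]
tcp_rot: [-0.046, 0.999, -0.0, 0.0]
wrist_force: [-0.1, 0.5, -1.9]
grip_width: 0.275
gripper_force: 23.7
```

Emit:
{"api": "apply_moves", "payload": {"series": "0.007 -0.0336 -0.002 -0.08; 0.014 -0.067 -0.004 -0.16; 0.021 -0.1 -0.006 -0.24; 0.028 -0.134 -0.008 -0.32; 0.035 -0.168 -0.01 -0.401"}}

```text
time_s: 12.95
tcp_pos: [493.7, -102.5, 250.9]
tcp_rot: [-0.244, 0.97, -0.0, 0.0]
wrist_force: [1.1, 0.6, -1.8]
grip_width: 0.274
gripper_force: 23.7
```

Emit:
{"api": "apply_moves", "payload": {"series": "0.021 -0.026 0 -0.075; 0.042 -0.053 0 -0.15; 0.063 -0.08 0 -0.225; 0.084 -0.107 0.01 -0.3; 0.104 -0.131 0.02 -0.375"}}

```text
time_s: 13.37
tcp_pos: [463.7, -267.7, 231.0]
tcp_rot: [-0.42, 0.907, -0.001, 0.0]
wrist_force: [0.4, 0.6, -1.9]
grip_width: 0.27
gripper_force: 23.7
```

Emit:
{"api": "apply_moves", "payload": {"series": "0 0 0.01 0; 0 0 0.04 0; 0 0 0.08 0; 0 0 0.115 0; 0 0 0.14 0"}}

```text
time_s: 13.78
tcp_pos: [463.0, -264.4, 87.2]
tcp_rot: [-0.419, 0.908, 0.001, -0.0]
wrist_force: [-1.4, -0.3, -2.1]
grip_width: 0.274
gripper_force: 23.6
```

Emit:
{"api": "apply_moves", "payload": {"series": "0 0 0.006 0; 0 0 0.01 0; 0 0 0.011 0; 0 0 0.012 0; 0 0 0.013 0"}}

```text
time_s: 14.2
tcp_pos: [465.1, -266.5, 79.2]
tcp_rot: [-0.419, 0.908, -0.002, 0.001]
wrist_force: [0.5, 0.2, -1.4]
grip_width: 0.276
gripper_force: 23.6
```

Emit:
{"api": "apply_moves", "payload": {"series": "0 0 0 0; 0 0 0 0; 0 0 0 0; 0 0 0 0; 0 0 0 0", "gripper": 0.6}}

```text
time_s: 14.62
tcp_pos: [464.2, -265.7, 77.3]
tcp_rot: [-0.419, 0.908, -0.0, 0.0]
wrist_force: [0.1, 0.2, -0.8]
grip_width: 0.603
gripper_force: 0.0
```

Emit:
{"api": "apply_moves", "payload": {"series": "0 0 -0.02 0; 0 0 -0.06 0; 0 0 -0.1 0; 0 0 -0.14 0; 0 0 -0.173 0"}}

```text
time_s: 15.03
tcp_pos: [464.1, -265.7, 253.2]
tcp_rot: [-0.419, 0.908, -0.001, 0.0]
wrist_force: [1.4, 0.3, -0.3]
grip_width: 0.596
gripper_force: 0.0
```

```bash
python3 chk.py c2 84; python3 -c "
from plan import *
plan((465.2,-264.7,250,229.5),(475,-90,250,208),(485,80,250,188),(490,240,200,175),(490,290,150,169.6))"
```

```text
[ 464.1 -265.7  253.2] a -130.5
(325.5, 104.4, 204) [ 419.4 -322.5   84. ]
(326.0, 186.5, 157) [ 465.  -268.6   84. ]
(475, -90, 250, 208) x -0.1392 y 0.1060 z -0.0000 turn 0.3752  rows>=4.2
(485, 80, 250, 188) x -0.0886 y 0.1454 z -0.0000 turn 0.3491  rows>=4.1
(490, 240, 200, 175) x -0.0272 y 0.1577 z 0.0500 turn 0.2269  rows>=4.0
(490, 290, 150, 169.6) x 0.0044 y 0.0498 z 0.0500 turn 0.0942  rows>=1.7
```

View pics/c2.png

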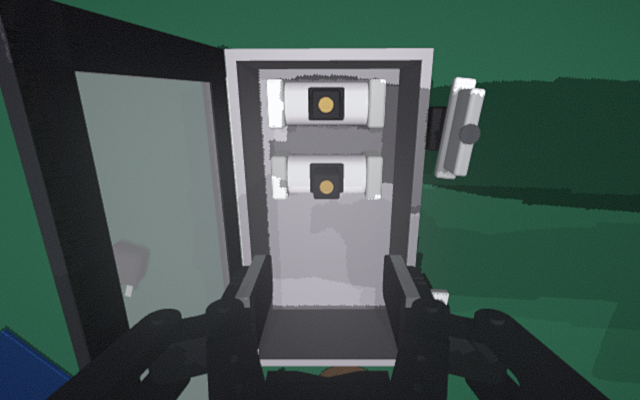

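Both housings lie flat and square in the case, with heads at (325,104) and (326,187). On to the third.

Emit:
{"api": "apply_moves", "payload": {"series": "-0.028 0.021 0 0.075; -0.056 0.042 0 0.15; -0.084 0.064 0 0.225; -0.112 0.085 0 0.3; -0.139 0.106 0 0.375"}}

```text
time_s: 15.5
tcp_pos: [473.5, -89.5, 250.1]
tcp_rot: [-0.24, 0.971, -0.0, 0.0]
wrist_force: [0.4, -0.0, 0.5]
grip_width: 0.596
gripper_force: 0.0
```

Emit:
{"api": "apply_moves", "payload": {"series": "-0.018 0.029 0 0.07; -0.036 0.058 0 0.14; -0.054 0.087 0 0.21; -0.071 0.116 0 0.28; -0.089 0.145 0 0.349"}}

```text
time_s: 15.92
tcp_pos: [483.9, 80.4, 250.2]
tcp_rot: [-0.068, 0.998, -0.0, 0.0]
wrist_force: [0.2, -0.8, 0.2]
grip_width: 0.598
gripper_force: 0.0
```

Emit:
{"api": "apply_moves", "payload": {"series": "-0.005 0.032 0.01 0.045; -0.011 0.064 0.02 0.09; -0.016 0.095 0.03 0.135; -0.022 0.127 0.04 0.18; -0.027 0.158 0.05 0.227"}}

```text
time_s: 16.33
tcp_pos: [488.6, 240.8, 199.6]
tcp_rot: [0.044, 0.999, 0.0, 0.0]
wrist_force: [0.8, -0.1, -0.1]
grip_width: 0.601
gripper_force: 0.0
```

Emit:
{"api": "apply_moves", "payload": {"series": "0.002 0.02 0.02 0.04; 0.004 0.04 0.04 0.08; 0.0045 0.05 0.05 0.094; 0.0045 0.05 0.05 0.094; 0.0045 0.05 0.05 0.094"}}

```text
time_s: 16.75
tcp_pos: [488.1, 289.1, 149.6]
tcp_rot: [0.089, 0.996, -0.0, -0.001]
wrist_force: [-0.1, 0.4, 0.3]
grip_width: 0.6
gripper_force: 0.0
```

```bash
python3 chk.py f2a 81; python3 -c "
from plan import *
plan((490,290,160,169.6),(495,110,240,187),(505,-60,250,208),(510.6,-211.3,230,229.5),(510.6,-211.3,90,229.5))"
```

```text
[488.1 289.1 149.6] a 169.7
(346.9, 119.2, 413) [425.8 310.1  81. ]
(330.7, 230.9, 173) [489.7 289.5  81. ]
(34.0, 385.4, 537) [569.2  58.6  81. ]
(495, 110, 240, 187) x -0.0374 y -0.1761 z -0.0800 turn -0.3037  rows>=4.7
(505, -60, 250, 208) x 0.0108 y -0.1700 z -0.0100 turn -0.3665  rows>=4.1
(510.6, -211.3, 230, 229.5) x 0.0661 y -0.1362 z 0.0200 turn -0.3752  rows>=3.7
(510.6, -211.3, 90, 229.5) x -0.0000 y 0.0000 z 0.1400 turn -0.0000  rows>=3.4
```

Emit:
{"api": "apply_moves", "payload": {"series": "0 0 0.02 0; 0 0 0.04 0; 0 0 0.06 0; 0 0 0.072 0; 0 0 0.076 0"}}

```text
time_s: 17.22
tcp_pos: [488.2, 288.1, 72.9]
tcp_rot: [0.091, 0.996, -0.0, -0.001]
wrist_force: [0.2, 0.1, 0.0]
grip_width: 0.606
gripper_force: 0.0
```

Emit:
{"api": "apply_moves", "payload": {"series": "0 0 0 0; 0 0 0 0; 0 0 0 0; 0 0 0 0; 0 0 0 0", "gripper": 0.1}}

```text
time_s: 17.63
tcp_pos: [489.6, 289.4, 75.6]
tcp_rot: [0.09, 0.996, 0.0, 0.001]
wrist_force: [0.6, -1.5, 6.7]
grip_width: 0.277
gripper_force: 24.6
```

Emit:
{"api": "apply_moves", "payload": {"series": "0 0 0 0; 0 0 -0.01 0; 0 0 -0.03 0; 0 0 -0.06 0; 0 0 -0.086 0"}}

```text
time_s: 18.05
tcp_pos: [488.1, 289.1, 161.6]
tcp_rot: [0.09, 0.996, -0.0, -0.0]
wrist_force: [1.6, 0.8, -1.4]
grip_width: 0.274
gripper_force: 23.6
```

Emit:
{"api": "apply_moves", "payload": {"series": "-0.007 -0.035 -0.016 -0.06; -0.015 -0.07 -0.032 -0.12; -0.022 -0.106 -0.048 -0.18; -0.03 -0.141 -0.064 -0.24; -0.037 -0.176 -0.08 -0.304"}}

```text
time_s: 18.47
tcp_pos: [492.9, 108.0, 241.6]
tcp_rot: [-0.063, 0.998, 0.0, 0.0]
wrist_force: [0.9, -0.3, -1.0]
grip_width: 0.271
gripper_force: 23.6
```

Emit:
{"api": "apply_moves", "payload": {"series": "0.002 -0.034 -0.002 -0.073; 0.004 -0.068 -0.004 -0.146; 0.006 -0.102 -0.006 -0.22; 0.009 -0.136 -0.008 -0.293; 0.011 -0.17 -0.01 -0.366"}}

```text
time_s: 18.88
tcp_pos: [502.9, -62.2, 251.0]
tcp_rot: [-0.244, 0.97, -0.0, 0.0]
wrist_force: [1.2, 0.4, -0.9]
grip_width: 0.276
gripper_force: 23.7
```

Emit:
{"api": "apply_moves", "payload": {"series": "0.013 -0.027 0 -0.075; 0.026 -0.054 0 -0.15; 0.04 -0.082 0 -0.225; 0.053 -0.11 0.01 -0.3; 0.066 -0.136 0.02 -0.375"}}

```text
time_s: 19.3
tcp_pos: [509.1, -213.6, 231.1]
tcp_rot: [-0.42, 0.907, -0.001, 0.001]
wrist_force: [0.6, -0.1, -1.0]
grip_width: 0.276
gripper_force: 23.7
```

```bash
python3 -c "
from h import *
s=env.sense();print(s['tcp_pos'],s['tcp_rot'],s['gripper_force'],s['grip_width'])"
```

```text
[ 509.10897437 -213.60005281  231.08828762] [-4.20366886e-01  9.07353737e-01 -7.84473127e-04  5.11140318e-04] 23.663868606090546 0.2756880015333395
```

Emit:
{"api": "apply_moves", "payload": {"series": "0 0 0.01 0; 0 0 0.04 0; 0 0 0.08 0; 0 0 0.115 0; 0 0 0.14 0"}}

```text
time_s: 19.72
tcp_pos: [507.8, -210.5, 87.1]
tcp_rot: [-0.419, 0.908, 0.001, -0.001]
wrist_force: [0.9, 0.5, -2.4]
grip_width: 0.276
gripper_force: 23.6
```

Emit:
{"api": "apply_moves", "payload": {"series": "0 0 0.006 0; 0 0 0.01 0; 0 0 0.011 0; 0 0 0.012 0; 0 0 0.013 0"}}

```text
time_s: 20.13
tcp_pos: [510.2, -212.5, 79.2]
tcp_rot: [-0.419, 0.908, -0.001, 0.001]
wrist_force: [0.6, -0.0, -0.8]
grip_width: 0.277
gripper_force: 23.6
```

Emit:
{"api": "apply_moves", "payload": {"series": "0 0 0 0; 0 0 0 0; 0 0 0 0; 0 0 0 0; 0 0 0 0", "gripper": 0.6}}

```text
time_s: 20.55
tcp_pos: [509.1, -211.8, 77.3]
tcp_rot: [-0.419, 0.908, -0.0, 0.0]
wrist_force: [0.3, 0.0, -0.3]
grip_width: 0.599
gripper_force: 0.0
```

Emit:
{"api": "apply_moves", "payload": {"series": "0 0 -0.02 0; 0 0 -0.06 0; 0 0 -0.1 0; 0 0 -0.14 0; 0 0 -0.173 0"}}

```text
time_s: 20.97
tcp_pos: [509.1, -211.8, 253.2]
tcp_rot: [-0.419, 0.908, -0.001, 0.001]
wrist_force: [1.1, -0.8, -0.1]
grip_width: 0.603
gripper_force: 0.0
```

```bash
python3 chk.py c3 84; python3 -c "
from plan import *
plan((510,-212,250,229.5),(485,-40,250,208),(455,125,250,188),(430,280,200,175),(425.6,310.2,150,170.7))"
```

```text
[ 509.1 -211.8  253.2] a -130.5
(324.2, 9.1, 260) [ 419.3 -322.7   84. ]
(325.0, 104.7, 202) [ 464.8 -268.7   84. ]
(326.2, 187.7, 153) [ 510.5 -213.7   84. ]
(343.4, 347.5, 1202) [609.9 -69.8  84. ]
(611.0, 393.9, 99) [424.  170.9  84. ]
(485, -40, 250, 208) x -0.1146 y 0.1307 z -0.0000 turn 0.3752  rows>=4.2
(455, 125, 250, 188) x -0.0510 y 0.1598 z -0.0000 turn 0.3491  rows>=4.0
(430, 280, 200, 175) x 0.0032 y 0.1570 z 0.0500 turn 0.2269  rows>=4.0
(425.6, 310.2, 150, 170.7) x 0.0070 y 0.0297 z 0.0500 turn 0.0750  rows>=1.4
```

Emit:
{"api": "apply_moves", "payload": {"series": "-0.023 0.026 0 0.075; -0.046 0.052 0 0.15; -0.069 0.078 0 0.225; -0.092 0.105 0 0.3; -0.115 0.131 0 0.375"}}

```text
time_s: 21.43
tcp_pos: [483.5, -37.8, 250.0]
tcp_rot: [-0.24, 0.971, -0.0, 0.0]
wrist_force: [0.2, 1.0, -0.1]
grip_width: 0.602
gripper_force: 0.0
```

Emit:
{"api": "apply_moves", "payload": {"series": "-0.01 0.032 0 0.07; -0.02 0.064 0 0.14; -0.03 0.096 0 0.21; -0.04 0.128 0 0.28; -0.051 0.16 0 0.349"}}

```text
time_s: 21.85
tcp_pos: [453.2, 127.5, 250.2]
tcp_rot: [-0.068, 0.998, -0.0, 0.0]
wrist_force: [0.4, 0.9, 0.3]
grip_width: 0.6
gripper_force: 0.0
```

Emit:
{"api": "apply_moves", "payload": {"series": "0 0.031 0.01 0.045; 0.001 0.063 0.02 0.09; 0.002 0.094 0.03 0.135; 0.003 0.126 0.04 0.18; 0.003 0.157 0.05 0.227"}}

```text
time_s: 22.27
tcp_pos: [428.3, 282.7, 199.7]
tcp_rot: [0.044, 0.999, 0.0, 0.0]
wrist_force: [0.4, -0.5, -0.1]
grip_width: 0.599
gripper_force: 0.0
```

Emit:
{"api": "apply_moves", "payload": {"series": "0.004 0.015 0.02 0.04; 0.007 0.03 0.04 0.075; 0.007 0.03 0.05 0.075; 0.007 0.03 0.05 0.075; 0.007 0.03 0.05 0.075"}}

```text
time_s: 22.68
tcp_pos: [424.4, 311.0, 150.0]
tcp_rot: [0.08, 0.997, -0.0, -0.0]
wrist_force: [-0.6, -0.3, 1.8]
grip_width: 0.602
gripper_force: 0.0
```

```bash
python3 chk.py f1a 81; python3 -c "
from plan import *
plan((425.6,310.2,160,170.7),(450,135,240,187),(500,-30,250,208),(556,-158,230,229.5),(556,-158,90,229.5))"
```

```text
[424.4 311.  150. ] a 170.8
(450, 135, 240, 187) x -0.0524 y -0.1690 z -0.0800 turn -0.2845  rows>=4.7
(500, -30, 250, 208) x -0.0295 y -0.1699 z -0.0100 turn -0.3665  rows>=4.1
(556, -158, 230, 229.5) x 0.0106 y -0.1393 z 0.0200 turn -0.3752  rows>=3.4
(556, -158, 90, 229.5) x -0.0000 y 0.0000 z 0.1400 turn -0.0000  rows>=3.4
```

No dot found this time, so I need to look: shadow, or the housing was knocked.

View pics/f1a.png

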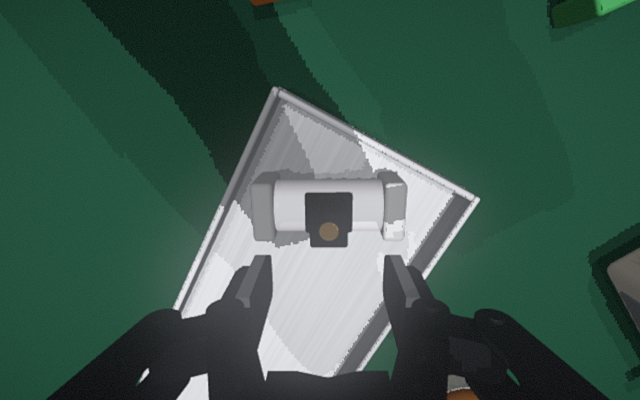

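The housing hasn't moved: the head dot is at (329,231), just darkened by shadow, and the yaw is aligned. I'll grasp it.

Emit:
{"api": "apply_moves", "payload": {"series": "0 0 0.02 0; 0 0 0.04 0; 0 0 0.06 0; 0 0 0.072 0; 0 0 0.076 0"}}

```text
time_s: 23.15
tcp_pos: [424.4, 310.7, 73.1]
tcp_rot: [0.081, 0.997, -0.0, -0.001]
wrist_force: [-0.3, -0.5, 0.1]
grip_width: 0.592
gripper_force: 0.0
```

Emit:
{"api": "apply_moves", "payload": {"series": "0 0 0 0; 0 0 0 0; 0 0 0 0; 0 0 0 0; 0 0 0 0", "gripper": 0.1}}

```text
time_s: 23.57
tcp_pos: [425.6, 311.8, 75.5]
tcp_rot: [0.081, 0.997, 0.0, 0.001]
wrist_force: [0.3, -1.5, 6.0]
grip_width: 0.276
gripper_force: 24.8
```

Emit:
{"api": "apply_moves", "payload": {"series": "0 0 0 0; 0 0 -0.01 0; 0 0 -0.03 0; 0 0 -0.06 0; 0 0 -0.086 0"}}

```text
time_s: 23.98
tcp_pos: [424.1, 311.4, 161.7]
tcp_rot: [0.081, 0.997, -0.0, -0.0]
wrist_force: [0.6, -0.2, -0.9]
grip_width: 0.277
gripper_force: 23.7
```

Emit:
{"api": "apply_moves", "payload": {"series": "-0.01 -0.034 -0.016 -0.056; -0.021 -0.068 -0.032 -0.112; -0.031 -0.101 -0.048 -0.17; -0.042 -0.135 -0.064 -0.228; -0.052 -0.169 -0.08 -0.284"}}

```text
time_s: 24.4
tcp_pos: [448.4, 135.0, 241.6]
tcp_rot: [-0.063, 0.998, 0.0, 0.0]
wrist_force: [0.5, -0.5, -1.3]
grip_width: 0.276
gripper_force: 23.8
```

Emit:
{"api": "apply_moves", "payload": {"series": "-0.006 -0.034 -0.002 -0.073; -0.012 -0.068 -0.004 -0.146; -0.018 -0.102 -0.006 -0.22; -0.024 -0.136 -0.008 -0.293; -0.029 -0.17 -0.01 -0.366"}}

```text
time_s: 24.82
tcp_pos: [498.3, -30.5, 251.0]
tcp_rot: [-0.243, 0.97, -0.0, 0.0]
wrist_force: [1.1, 0.4, -0.6]
grip_width: 0.274
gripper_force: 23.8
```

Emit:
{"api": "apply_moves", "payload": {"series": "0.002 -0.028 0 -0.075; 0.004 -0.056 0 -0.15; 0.006 -0.084 0 -0.225; 0.008 -0.112 0.01 -0.3; 0.0105 -0.139 0.02 -0.375"}}

```text
time_s: 25.23
tcp_pos: [554.8, -158.1, 231.0]
tcp_rot: [-0.42, 0.908, -0.001, 0.001]
wrist_force: [1.3, -0.1, -1.2]
grip_width: 0.278
gripper_force: 23.8
```

Emit:
{"api": "apply_moves", "payload": {"series": "0 0 0 0; 0 0 0 0; 0 0 0 0; 0 0 0 0; 0 0 0 0"}}

```text
time_s: 25.65
tcp_pos: [554.2, -155.8, 230.9]
tcp_rot: [-0.419, 0.908, -0.0, 0.0]
wrist_force: [0.9, 0.2, -1.0]
grip_width: 0.278
gripper_force: 23.8
```

Emit:
{"api": "apply_moves", "payload": {"series": "0 0 0.01 0; 0 0 0.04 0; 0 0 0.08 0; 0 0 0.115 0; 0 0 0.14 0"}}

```text
time_s: 26.07
tcp_pos: [552.6, -155.2, 86.2]
tcp_rot: [-0.419, 0.908, 0.001, -0.001]
wrist_force: [-0.5, 0.7, -1.6]
grip_width: 0.279
gripper_force: 23.8
```

Emit:
{"api": "apply_moves", "payload": {"series": "0 0 0.006 0; 0 0 0.01 0; 0 0 0.011 0; 0 0 0.012 0; 0 0 0.013 0"}}

```text
time_s: 26.48
tcp_pos: [555.1, -157.0, 78.7]
tcp_rot: [-0.418, 0.908, -0.001, 0.001]
wrist_force: [0.9, -1.6, 4.6]
grip_width: 0.278
gripper_force: 24.8
```

Emit:
{"api": "apply_moves", "payload": {"series": "0 0 0 0; 0 0 0 0; 0 0 0 0; 0 0 0 0; 0 0 0 0", "gripper": 0.6}}

```text
time_s: 26.9
tcp_pos: [554.2, -156.6, 77.3]
tcp_rot: [-0.418, 0.908, -0.0, 0.0]
wrist_force: [-0.3, -0.9, -0.1]
grip_width: 0.602
gripper_force: 0.0
```

Emit:
{"api": "apply_moves", "payload": {"series": "0 0 -0.03 0; 0 0 -0.07 0; 0 0 -0.11 0; 0 0 -0.15 0; 0 0 -0.19 0"}}

```text
time_s: 27.32
tcp_pos: [553.8, -156.3, 269.0]
tcp_rot: [-0.418, 0.908, -0.0, 0.0]
wrist_force: [0.3, -0.3, 0.0]
grip_width: 0.6
gripper_force: 0.0
```

Emit:
{"api": "apply_moves", "payload": {"series": "0 0 -0.02 0; 0 0 -0.04 0; 0 0 -0.06 0; 0 0 -0.06 0; 0 0 -0.06 0"}}

```text
time_s: 27.73
tcp_pos: [554.6, -156.8, 328.1]
tcp_rot: [-0.418, 0.908, -0.001, 0.001]
wrist_force: [0.2, -0.7, -0.9]
grip_width: 0.601
gripper_force: 0.0
```

```bash
python3 chk.py c4 84; python3 -c "
from h import *
for n in('scene','side'):snap(n,n+'4')"
```

```text
[ 554.6 -156.8  328.1] a -130.5
(324.3, 27.1, 160) [ 464.6 -268.6   84. ]
(311.2, 86.8, 138) [ 511.  -235.4   84. ]
(327.0, 170.4, 104) [ 555.6 -158.3   84. ]
(343.2, 280.3, 1256) [630.1 -40.6  84. ]
```

View pics/c4.png

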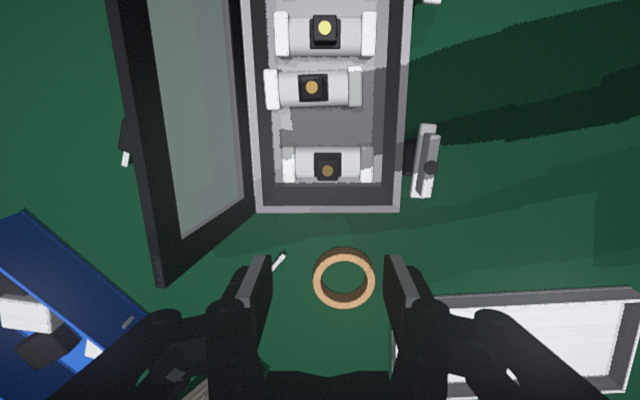

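All four housings are in the case, flat with heads up. One was knocked to case (16,17) mm at pixel (311,87), still within limits. The lid stands open at left, its free corner at (160,287), and the visible part of the tray is empty. Next I'll measure the lid and turnbuttons and plan the closing arc.

```bash
cat > lid.py <<'E'
from h import *
from plan import *
np.set_printoptions(precision=1,suppress=True)
E3=np.array([*ex,0]),np.array([*ey,0]);C3=np.array([*C,0.])
def incase(P): d=np.asarray(P)-C3; return np.array([d@E3[0],d@E3[1],d[2]])
def ony(c,p,y):
    o,d=ray(c,*p);k=(y-(o-C3)@E3[1])/(d@E3[1]);return incase(o+d*k)
E
python3 - <<'E'
from lid import *
c,_=load("c4")
P=ony(c,(160,287),150);print("lid corner case frame",P,"angle",np.arctan2(P[2]-95,-(P[0]-80)),np.hypot(P[0]-80,P[2]-95))
for p in((311.2,86.8),(327,170.4),(324.3,27.1)):print("head",incase(onz(c,p,84)))
print("dot tri slot4 c3..",)
print("tcp",incase(env.sense()["tcp_pos"]))
for th in(1.9,1.75,1.6,1.4,1.2,1.0,.8,.6,.4,.2,0):
    r=150 if th>1.2 else 135; k=np.array([80-r*np.cos(th)+9*np.sin(th)+14.5,95+r*np.sin(th)+9*np.cos(th)+19]);print(th,k)
# button fins: ends top
im=cv2.imread("pics/c4.png");cv2.imwrite("pics/btn.png",cv2.resize(im[110:210,390:460],None,fx=5,fy=5,interpolation=cv2.INTER_CUBIC))
E
```

```text
lid corner case frame [113.6 150.  250. ] angle 1.7842985016458963 158.62656090720373
head [15.9 16.9 84. ]
head [ -0.1 104.6  84. ]
head [  2.1 -38.4  84. ]
dot tri slot4 c3..
tcp [ -2.7 104.9 325.7]
1.9 [151.5 253. ]
1.75 [130.1 260. ]
1.6 [107.9 263.7]
1.4 [ 77.9 263.3]
1.2 [ 54.  243.1]
1.0 [ 29.1 232.5]
0.8 [  6.9 217.1]
0.6 [-11.8 197.7]
0.4 [-26.3 174.9]
0.2 [-36.  149.6]
0 [-40.5 123. ]
```

Emit:
{"api": "apply_moves", "payload": {"series": "0.021 -0.033 0 0; 0.042 -0.066 0 0; 0.063 -0.099 0 0; 0.084 -0.132 0 0; 0.105 -0.165 0 0", "gripper": 0}}

```text
time_s: 28.3
tcp_pos: [611.2, -345.0, 325.6]
tcp_rot: [-0.418, 0.908, 0.001, -0.0]
wrist_force: [0.9, -0.0, 0.4]
grip_width: -0.002
gripper_force: 0.0
```

Emit:
{"api": "apply_moves", "payload": {"series": "0 0 0.02 0; 0 0 0.04 0; 0 0 0.06 0; 0 0 0.069 0; 0 0 0.069 0"}}

```text
time_s: 28.72
tcp_pos: [610.1, -342.6, 254.2]
tcp_rot: [-0.418, 0.908, 0.003, -0.001]
wrist_force: [1.1, 0.6, 0.1]
grip_width: 0.003
gripper_force: 0.0
```

```bash
python3 -c "
from lid import *
s=env.sense();print(incase(s['tcp_pos']),s['tcp_rot'],s['grip_width'],s['q'])"
```

```text
[160.9  -0.5 254.2] [-0.4  0.9  0.  -0. ] 0.003038036797141268 [-0.7  0.4  0.5  1.6  0.  -1.6]
```

Emit:
{"api": "apply_moves", "payload": {"series": "0 0.021 0 0; 0 0.039 -0.003 0; 0 0.057 -0.005 0; 0 0.071 -0.006 0; 0 0.083 -0.005 0"}}

```text
time_s: 29.13
tcp_pos: [548.0, -289.2, 265.5]
tcp_rot: [-0.418, 0.908, -0.002, 0.001]
wrist_force: [1.3, -1.1, 3.0]
grip_width: 0.002
gripper_force: 1.4
```

Emit:
{"api": "apply_moves", "payload": {"series": "0 0.012 0.008 0; 0 0.024 0.019 0; 0 0.037 0.024 0; 0 0.049 0.03 0; 0 0.06 0.037 0"}}

```text
time_s: 29.55
tcp_pos: [502.6, -250.4, 228.0]
tcp_rot: [-0.418, 0.908, -0.002, 0.001]
wrist_force: [0.4, -0.8, 1.2]
grip_width: 0.003
gripper_force: 0.9
```

Emit:
{"api": "apply_moves", "payload": {"series": "0 0.011 0.008 0; 0 0.021 0.017 0; 0 0.03 0.027 0; 0 0.038 0.038 0; 0 0.044 0.05 0"}}

```text
time_s: 29.97
tcp_pos: [469.3, -221.9, 177.7]
tcp_rot: [-0.419, 0.908, -0.001, 0.001]
wrist_force: [0.1, 0.4, 2.0]
grip_width: -0.002
gripper_force: 0.8
```

Emit:
{"api": "apply_moves", "payload": {"series": "0 0.006 0.013 0; 0 0.01 0.025 0; 0 0.013 0.038 0; 0 0.014 0.048 0; 0 0.014 0.053 0"}}

```text
time_s: 30.38
tcp_pos: [458.3, -212.6, 122.8]
tcp_rot: [-0.418, 0.908, 0.0, 0.0]
wrist_force: [-1.6, -0.2, -0.1]
grip_width: 0.001
gripper_force: 0.5
```

```bash
python3 -c "
from lid import *
s=env.sense();print(incase(s['tcp_pos']),s['wrist_force'])
snap('side','side5');snap('scene','scene5')
a=cv2.imread('pics/side5.png')[80:240,240:420];b=cv2.imread('pics/scene5.png')[150:280,170:330]
r=lambda i:cv2.resize(i,(400,360),interpolation=cv2.INTER_CUBIC)
cv2.imwrite('pics/lid5.png',cv2.hconcat([r(a),r(b)]))"
```

```text
[-39.    0.2 122.8] [-1.6 -0.2 -0.1]
```

View pics/lid5.png

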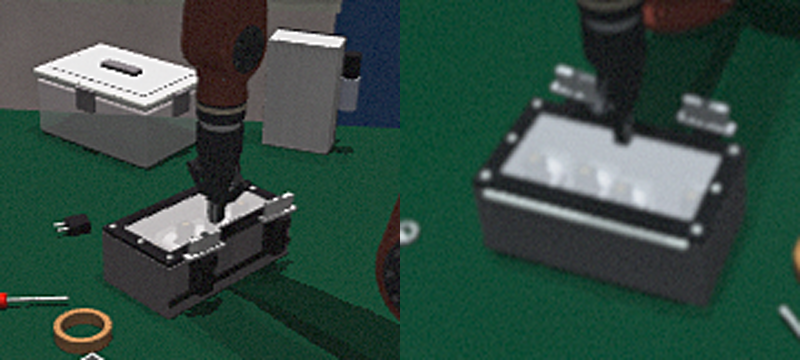

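The lid is down with the fingertips on its middle. I'll press gently until it seats.

Emit:
{"api": "apply_moves", "payload": {"series": "0 0 0.001 0; 0 0 0.002 0; 0 0 0.003 0; 0 0 0.003 0; 0 0 0.003 0"}}

```text
time_s: 30.9
tcp_pos: [459.0, -213.4, 122.2]
tcp_rot: [-0.418, 0.908, -0.001, 0.0]
wrist_force: [-4.6, 3.1, 12.8]
grip_width: -0.005
gripper_force: 6.4
```

Emit:
{"api": "apply_moves", "payload": {"series": "0 0 0.001 0; 0 0 0.002 0; 0 0 0.003 0; 0 0 0.003 0; 0 0 0.003 0"}}

```text
time_s: 31.32
tcp_pos: [459.1, -213.5, 121.9]
tcp_rot: [-0.418, 0.908, -0.002, 0.0]
wrist_force: [-13.3, 9.7, 36.8]
grip_width: -0.001
gripper_force: 18.4
```

Emit:
{"api": "apply_moves", "payload": {"series": "0 0 -0.03 0; 0 0 -0.07 0; 0 0.02 -0.11 0; 0 0.04 -0.15 0; 0 0.057 -0.19 0"}}

```text
time_s: 31.73
tcp_pos: [416.8, -177.3, 301.9]
tcp_rot: [-0.418, 0.908, -0.0, 0.0]
wrist_force: [0.7, -0.4, 0.3]
grip_width: -0.002
gripper_force: 0.0
```

Emit:
{"api": "apply_moves", "payload": {"series": "-0.02 0 0 0; -0.04 0 0 0; -0.05 0 0 0; -0.05 0 0 0; -0.05 0 0 0", "gripper": 0.6}}

```text
time_s: 32.15
tcp_pos: [450.0, -139.8, 299.4]
tcp_rot: [-0.419, 0.908, 0.0, -0.0]
wrist_force: [0.4, -0.7, 0.4]
grip_width: 0.6
gripper_force: 0.0
```

```bash
python3 -c "
from lid import *
s=env.sense();print(incase(s['tcp_pos']));snap('wrist','b1')"
```

```text
[-92.5  50.2 299.4]
```

View pics/b1.png

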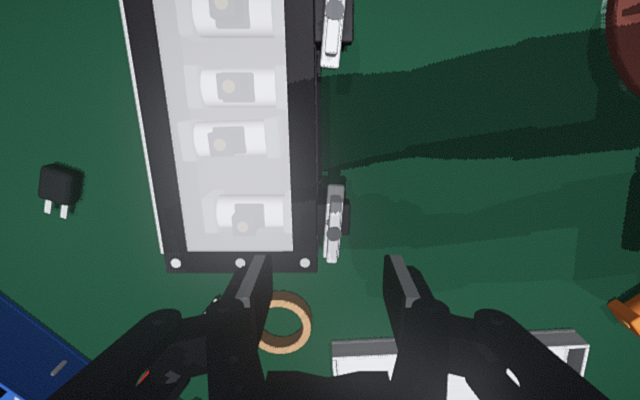

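Run:
```python
from lid import *
cb,ib=load("b1");c4,i4=load("c4");c1,i1=load("case1")
def dark(im,p,r=12):  # dark-grey disc near p
    g=cv2.cvtColor(im,cv2.COLOR_BGR2GRAY);x,y=p;w=g[max(0,y-r):y+r,x-r:x+r]
    cs=cv2.HoughCircles(cv2.resize(w,None,fx=4,fy=4,interpolation=cv2.INTER_CUBIC),cv2.HOUGH_GRADIENT,1,40,param1=80,param2=10,minRadius=16,maxRadius=44)
    return p if cs is None else (x-r+cs[0,0,0]/4,max(0,y-r)+cs[0,0,1]/4)
L=[(cb,dark(ib,(334,233))),(c4,dark(i4,(430,168))),(c1,dark(i1,(298,76)))];print([p for _,p in L])
for S in(L,L[:2],[L[0],L[2]],L[1:]):
    X,e=tri(S);print("left",X,incase(X),np.round(e,1))
R=[(cb,dark(ib,(335,11))),(c1,dark(i1,(174,237)))];print([p for _,p in R]);X,e=tri(R);print("right",X,incase(X),e)
cv2.imwrite("pics/bz.png",cv2.resize(ib[150:290,290:380],None,fx=5,fy=4,interpolation=cv2.INTER_CUBIC))
# white fin mask, principal direction at z=140
for n,b in(("L",(310,170,360,280)),("R",(310,0,360,80))):
    g=cv2.cvtColor(ib,cv2.COLOR_BGR2GRAY)[b[1]:b[3],b[0]:b[2]];n_,l,st,ce=cv2.connectedComponentsWithStats((g>170).astype(np.uint8))
    k=1+np.argmax(st[1:,4]);cn=np.argwhere(l==k)[:,::-1]+b[:2];(ctr,sz,an)=cv2.minAreaRect(cn.astype(np.float32));bx=cv2.boxPoints((ctr,sz,an))
    Q=[incase(onz(cb,p,140)) for p in bx];print(n,ctr,sz);print(np.array(Q))
```

```text
[(np.float32(333.875), np.float32(233.875)), (np.float32(430.625), np.float32(167.625)), (np.float32(298.875), np.float32(75.625))]
left [ 472.5 -106.2  139.9] [-97.1  90.3 139.9] [0.4 0.3 0.6]
left [ 472.3 -105.9  139.6] [-97.5  90.4 139.6] [0. 0.]
left [ 472.6 -106.2  139.2] [-97.   90.5 139.2] [0.5 0.5]
left [ 472.9 -106.8  142.1] [-96.5  90.2 142.1] [0.3 0.3]
[(np.float32(334.375), np.float32(9.625)), (np.float32(174.125), np.float32(235.875))]
right [ 355.3 -244.   137.9] [-97.1 -90.5 137.9] [0.05445978502134108, 0.05445978502134973]
L (332.71380615234375, 250.93450927734375) (11.045050621032715, 22.837507247924805)
[[ -90.5  118.3  140. ]
 [ -92.3   95.4  140. ]
 [-102.3   96.3  140. ]
 [-100.8  119.3  140. ]]
R (331.6000061035156, 41.80000305175781) (18.43609619140625, 50.325565338134766)
[[ -86.3  -51.   140. ]
 [ -89.7  -85.9  140. ]
 [-103.5  -84.8  140. ]
 [-100.6  -49.9  140. ]]
```

Wrist view: the lid is shut over four housings. The left turnbutton's pivot dot is at (334,233) and the right one's at (335,10). Triangulated, the axes are at case (-97,±90) with the top at z≈140, as the text says. I'll pinch the left fin.

Emit:
{"api": "apply_moves", "payload": {"series": "-0.02 0.002 0.03 0.02; -0.04 0.0045 0.06 0.05; -0.04 0.0045 0.095 0.05; -0.04 0.0045 0.12 0.05; -0.04 0.0045 0.13 0.05"}}

```text
time_s: 32.62
tcp_pos: [470.5, -106.1, 165.4]
tcp_rot: [-0.395, 0.919, 0.002, -0.002]
wrist_force: [-1.1, 0.3, -0.4]
grip_width: 0.602
gripper_force: 0.0
```

Emit:
{"api": "apply_moves", "payload": {"series": "0 0 0.01 0; 0 0 0.02 0; 0 0 0.028 0; 0 0 0.032 0; 0 0 0.032 0"}}

```text
time_s: 33.03
tcp_pos: [472.6, -106.8, 137.6]
tcp_rot: [-0.395, 0.919, 0.0, -0.0]
wrist_force: [-0.3, 0.9, -0.4]
grip_width: 0.602
gripper_force: 0.0
```

```bash
python3 -c "
from lid import *
s=env.sense();print(incase(s['tcp_pos']),s['tcp_rot'],s['wrist_force'],s['q'])"
```

```text
[-96.7  90.  137.6] [-0.4  0.9  0.  -0. ] [-0.3  0.9 -0.4] [-0.5 -0.2 -0.4  1.4  0.  -1.3]
```

Emit:
{"api": "apply_moves", "payload": {"series": "0 0 0 0; 0 0 0 0; 0 0 0 0; 0 0 0 0; 0 0 0 0", "gripper": 0, "newtons": 40}}

```text
time_s: 33.45
tcp_pos: [471.9, -105.8, 138.7]
tcp_rot: [-0.396, 0.918, 0.001, -0.0]
wrist_force: [-7.9, 5.7, 9.4]
grip_width: 0.106
gripper_force: 41.9
```

Emit:
{"api": "apply_moves", "payload": {"series": "0 0 0 0.05; 0 0 0 0.15; 0 0 0 0.27; 0 0 0 0.38; 0 0 0 0.5"}}

```text
time_s: 33.87
tcp_pos: [471.8, -105.7, 138.6]
tcp_rot: [-0.154, 0.988, 0.001, -0.001]
wrist_force: [-8.7, 6.2, 9.6]
grip_width: 0.105
gripper_force: 41.9
```

Emit:
{"api": "apply_moves", "payload": {"series": "0 0 0 0.1; 0 0 0 0.2; 0 0 0 0.3; 0 0 0 0.4; 0 0 0 0.5"}}

```text
time_s: 34.28
tcp_pos: [471.8, -105.6, 138.7]
tcp_rot: [0.095, 0.995, 0.001, -0.001]
wrist_force: [-7.9, 6.7, 10.3]
grip_width: 0.107
gripper_force: 42.0
```

Emit:
{"api": "apply_moves", "payload": {"series": "0 0 0 0.12; 0 0 0 0.24; 0 0 0 0.36; 0 0 0 0.46; 0 0 0 0.49"}}

```text
time_s: 34.7
tcp_pos: [471.8, -105.5, 138.6]
tcp_rot: [0.334, 0.942, 0.001, -0.001]
wrist_force: [-7.9, 7.3, 10.6]
grip_width: 0.107
gripper_force: 42.0
```

```bash
python3 -c "
from lid import *
from scipy.spatial.transform import Rotation as Ro
s=env.sense();x=Ro.from_quat(s['tcp_rot']).apply([1,0,0]);a=np.degrees(np.arctan2(x[1],x[0]));print(a,'bar angle vs case x',(a+40.4+180)%180,s['torque'],incase(s['tcp_pos']))"
```

```text
140.92639080109979 bar angle vs case x 1.3263908010998193 [1.4 1.8 0.1] [-98.2  90.4 138.6]
```

Emit:
{"api": "apply_moves", "payload": {"series": "0 0 0 0; 0 0 0 0; 0 0 0 0; 0 0 -0.03 0; 0 0 -0.06 0", "gripper": 0.6}}

```text
time_s: 35.12
tcp_pos: [471.5, -106.1, 196.9]
tcp_rot: [0.332, 0.943, 0.0, -0.002]
wrist_force: [0.3, -1.3, 0.6]
grip_width: 0.601
gripper_force: 0.0
```

```bash
python3 -c "
from lid import *
s=env.sense();print(incase(s['tcp_pos']),s['tcp_pos'],s['grip_width'],s['tcp_rot'])
p=s['tcp_pos'];plan((p[0],p[1],197,141),(440,-145,210,169),(395,-195,210,197),(355.4,-244,180,225))"
```

```text
[-97.9  89.8 196.9] [ 471.5 -106.1  196.9] 0.6011075319961545 [ 0.3  0.9  0.  -0. ]
(440, -145, 210, 169) x 0.0000 y -0.0501 z -0.0130 turn -0.4887  rows>=3.9
(395, -195, 210, 197) x 0.0346 y -0.0577 z -0.0000 turn -0.4887  rows>=3.9
(355.4, -244, 180, 225) x 0.0522 y -0.0353 z 0.0300 turn -0.4887  rows>=3.9
```

Emit:
{"api": "apply_moves", "payload": {"series": "0 -0.01 -0.013 -0.1; 0 -0.02 -0.013 -0.2; 0 -0.03 -0.013 -0.3; 0 -0.04 -0.013 -0.4; 0 -0.05 -0.013 -0.489"}}

```text
time_s: 35.53
tcp_pos: [441.2, -146.1, 211.0]
tcp_rot: [0.091, 0.996, -0.0, 0.0]
wrist_force: [-0.8, -0.1, 0.6]
grip_width: 0.598
gripper_force: 0.0
```

Emit:
{"api": "apply_moves", "payload": {"series": "0.007 -0.012 0 -0.1; 0.014 -0.024 0 -0.2; 0.021 -0.036 0 -0.3; 0.028 -0.047 0 -0.4; 0.0345 -0.0575 0 -0.489"}}

```text
time_s: 35.95
tcp_pos: [396.3, -196.3, 210.8]
tcp_rot: [-0.153, 0.988, -0.0, 0.0]
wrist_force: [-0.1, -0.1, 0.4]
grip_width: 0.598
gripper_force: 0.0
```

Emit:
{"api": "apply_moves", "payload": {"series": "0.013 -0.009 0.01 -0.12; 0.026 -0.018 0.02 -0.24; 0.04 -0.027 0.03 -0.36; 0.052 -0.0355 0.03 -0.489; 0.052 -0.0355 0.03 -0.489"}}

```text
time_s: 36.37
tcp_pos: [356.3, -246.4, 180.2]
tcp_rot: [-0.388, 0.922, 0.0, -0.0]
wrist_force: [0.0, 0.7, 0.9]
grip_width: 0.6
gripper_force: 0.0
```

```bash
python3 chk.py r1 140; python3 -c "
from lid import *
from scipy.spatial.transform import Rotation as Ro
s=env.sense();print(incase(s['tcp_pos']),s['q'])
c,_=load('r1');print(proj(c,np.array([355.4,-244,140])))"
```

```text
[ 356.3 -246.4  180.2] a -134.4
[-94.6 -90.6 180.7] [-0.9 -0.4 -0.5  1.5  0.  -1.7]
(np.float64(334.0626907938674), np.float64(252.27660638118658))
```

View pics/r1.png

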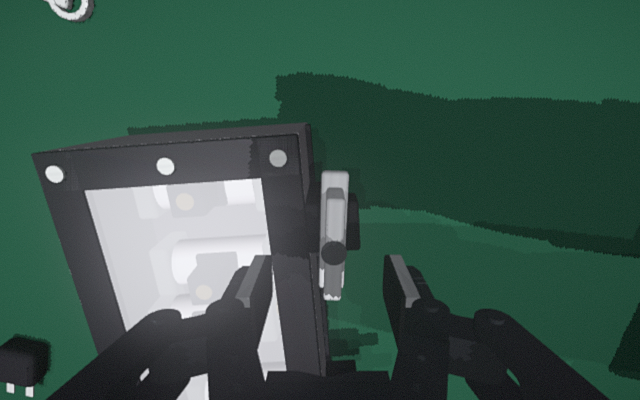

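The right fin's pivot dot is at (334,252), exactly where predicted, and the fin is aligned with the jaws. I'll pinch and turn it.

Emit:
{"api": "apply_moves", "payload": {"series": "0 0.002 0.015 0; 0 0.002 0.028 0; 0 0.002 0.038 0; 0 0.002 0.043 0; 0 0.002 0.043 0"}}

```text
time_s: 36.83
tcp_pos: [355.9, -242.7, 136.3]
tcp_rot: [-0.385, 0.923, 0.001, -0.0]
wrist_force: [0.3, 0.3, 0.2]
grip_width: 0.6
gripper_force: 0.0
```

Emit:
{"api": "apply_moves", "payload": {"series": "0 0 0 0; 0 0 0 0; 0 0 0 0; 0 0 0 0; 0 0 0 0", "gripper": 0}}

```text
time_s: 37.25
tcp_pos: [355.5, -243.0, 138.6]
tcp_rot: [-0.385, 0.923, 0.001, -0.001]
wrist_force: [-7.2, 6.0, 8.3]
grip_width: 0.108
gripper_force: 41.7
```

Emit:
{"api": "apply_moves", "payload": {"series": "0 0 0 0.05; 0 0 0 0.15; 0 0 0 0.27; 0 0 0 0.38; 0 0 0 0.5"}}

```text
time_s: 37.67
tcp_pos: [355.4, -242.9, 138.5]
tcp_rot: [-0.142, 0.99, 0.001, -0.001]
wrist_force: [-7.9, 6.2, 8.0]
grip_width: 0.107
gripper_force: 41.7
```

Emit:
{"api": "apply_moves", "payload": {"series": "0 0 0 0.1; 0 0 0 0.2; 0 0 0 0.3; 0 0 0 0.4; 0 0 0 0.5"}}

```text
time_s: 38.08
tcp_pos: [355.3, -242.8, 138.5]
tcp_rot: [0.107, 0.994, 0.0, -0.001]
wrist_force: [-7.0, 6.6, 9.0]
grip_width: 0.104
gripper_force: 41.8
```

Emit:
{"api": "apply_moves", "payload": {"series": "0 0 0 0.12; 0 0 0 0.24; 0 0 0 0.36; 0 0 0 0.43; 0 0 0 0.45"}}

```text
time_s: 38.5
tcp_pos: [355.4, -242.8, 138.6]
tcp_rot: [0.326, 0.945, 0.0, -0.001]
wrist_force: [-8.3, 7.7, 9.7]
grip_width: 0.11
gripper_force: 41.8
```

```bash
python3 -c "
from lid import *
from scipy.spatial.transform import Rotation as Ro
s=env.sense();x=Ro.from_quat(s['tcp_rot']).apply([1,0,0]);a=np.degrees(np.arctan2(x[1],x[0]));print(a,'bar angle vs case x',(a+40.4+180)%180,s['torque'],incase(s['tcp_pos']))"
```

```text
141.94630606003602 bar angle vs case x 2.3463060600359995 [1.4 1.7 0.1] [-97.8 -89.6 138.6]
```

Both are square. I'll release, retreat upward, and check numerically.

Emit:
{"api": "apply_moves", "payload": {"series": "0 0 0 0; 0 0 0 0; 0 0 0 0; 0 0 -0.03 0; 0 0 -0.07 0", "gripper": 0.6}}

```text
time_s: 38.92
tcp_pos: [355.0, -242.1, 205.6]
tcp_rot: [0.324, 0.946, 0.002, -0.002]
wrist_force: [1.1, -0.6, 0.6]
grip_width: 0.598
gripper_force: 0.0
```

Emit:
{"api": "apply_moves", "payload": {"series": "0.01 0 -0.03 0; 0.03 0 -0.06 0; 0.06 0 -0.09 0; 0.09 0 -0.12 0; 0.12 0 -0.14 0"}}

```text
time_s: 39.33
tcp_pos: [260.6, -169.2, 350.1]
tcp_rot: [0.324, 0.946, -0.001, 0.001]
wrist_force: [-0.9, -2.3, 0.4]
grip_width: 0.601
gripper_force: 0.0
```

Emit:
{"api": "apply_moves", "payload": {"series": "0 0 0 0; 0 0 0 0; 0 0 0 0; 0 0 0 0; 0 0 0 0"}}

```text
time_s: 39.75
tcp_pos: [261.6, -170.1, 346.6]
tcp_rot: [0.324, 0.946, 0.001, -0.001]
wrist_force: [0.2, 1.2, -0.1]
grip_width: 0.602
gripper_force: 0.0
```

Run:
```python
from lid import *
s=env.sense();print(s["tcp_pos"],s["grip_width"])
for n in("wrist","side","scene"):
    c,im=snap(n,"end_"+n);im=cv2.imread(f"pics/end_{n}.png")
    # fin: bright aluminium blobs around each expected fin; direction of the long side at z=140
    for y in(90.4,-90.4):
        X=C3+-97*E3[0]+y*E3[1]+[0,0,138];u,v=proj(c,X)
        e=[np.array(proj(c,X+k*E3[0])) for k in(-38,38)];r=int(max(np.abs(e[0]-e[1]).max()*.7,12))
        if not(r<u<640-r and r<v<400-r):print(n,y,"out",u,v);continue
        x0,y0=int(u)-r,int(v)-r;g=cv2.cvtColor(im[y0:y0+2*r,x0:x0+2*r],cv2.COLOR_BGR2GRAY)
        hsv=cv2.cvtColor(im[y0:y0+2*r,x0:x0+2*r],cv2.COLOR_BGR2HSV);m=((hsv[...,2]>110)&(hsv[...,1]<50)).astype(np.uint8)
        k,l,st,ce=cv2.connectedComponentsWithStats(m);
        if k<2: print(n,y,"none");continue
        j=1+np.argmax(st[1:,4]);cn=(np.argwhere(l==j)[:,::-1]+[x0,y0]).astype(np.float32)
        vx,vy,px,py=cv2.fitLine(cn,cv2.DIST_L2,0,.01,.01).ravel()
        A,B=[incase(onz(c,(px+q*vx,py+q*vy),138)) for q in(-10,10)];d=B-A
        print(n,y,st[j][4],"bar angle deg",round(np.degrees(np.arctan2(d[1],d[0]))%180,1))
```

```text
[ 261.6 -170.1  346.6] 0.6016829191702293
wrist 90.4 1852 bar angle deg 171.8
wrist -90.4 3011 bar angle deg 16.0
side 90.4 341 bar angle deg 82.9
side -90.4 57 bar angle deg 178.6
scene 90.4 51 bar angle deg 179.8
scene -90.4 33 bar angle deg 178.6
```

```bash
python3 -c "
from cell import env
print(env.sign_off())"
```

```text
the job is handed in; nothing more can be done
None
```

I moved all four housings into the case flat with heads up, shut the lid, turned both turnbuttons square within about 2° by the gripper's angle, and handed the job in. The hand-in returned no verdict. One housing was knocked about 30 mm inside the case during the run but stayed within limits.

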